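# Load a bench cell charger in bay order

### The arm

A 7-joint arm with a two-finger parallel gripper is mounted at the origin on the work surface. World frame = base frame: x ahead of the robot, y to its left, z up, the work surface at z = 0. Lengths are in m, angles in rad, forces in N, time in s.
With the tool pointing down it reaches from about 0.35 to 0.9 m from the base axis. Payload 7.2 kg.
Tool frame: the origin (TCP) lies at the very end of the fingers, on their centre line; the grasp point (between the pads) lies 19 mm behind it (r.tcp_to_grasp is the z of the grasp point in the tool frame, in m); z points along the fingers, y is the line along which they close (so a half turn about z gives the same grasp; the last joint's range is limited). The gripper opens to 85 mm and grips with 20 to 120 N. Pads are 22 mm wide; open, the fingers measure 114 mm over their backs; the gripper's body (76 mm by 85 mm) begins 54 mm behind the grasp point. The pads swing forward as they close: fully open they stand 13 mm farther back than shut.
Start: joints at [1.219, 0.411, -0.013, 1.596, 0.006, 1.134, -0.082], TCP at [0.175, -0.6, 0.231] pointing down, gripper open.
Joint ranges: [-2.95, 2.95], [-0.29, 1.99], [-1.47, 1.44], [0.14, 2.54], [-1.03, 4.17], [0.13, 1.85], [-2.86, 2.86]. Speed limits (rad/s): [2.39, 2.39, 3.01, 3.01, 3.14, 3.14, 3.14].

### API

Orientations are given as a unit quaternion [x, y, z, w].
In Python, from plant import r gives the robot as it stands.
- The arm moves only by the shell command python3 -m pendant 'ROWS' [FORCE]. ROWS is JSON, a list of rows, each an object with "travel": the shift along the tool's x, y, z in m, a list of three; "delta_rot": the turn, a rotation vector about the tool's x, y, z in degrees, a list of three; "fingers": the opening, from 0 (shut) to 1 (fully open). In form: [{"travel": [dx, dy, dz], "delta_rot": [ax, ay, az], "fingers": fingers}, ...]. A call has 1 to 8 rows; each row shifts and turns the commanded pose from where the row before left it, along the tool's axes as they then stand; what a row does not reach is not made up. A row lasts 1/8 s, in which the tool goes at most 62.5 mm and 10.7 degrees, less where a joint would pass 70% of its speed; a pose out of reach is approached as far as the arm can. A call with a gripper value outside its range is refused whole. The fingers move at their own pace and stop on an object; FORCE is the grip in N (left out, the last holds). Time passes only in rows, so rows that do not move let the fingers close. It gives the time, the measured TCP pose, the force, the opening and the grip force at its end, in the units of the state.
- r.get_obs(): the state, without advancing time (a new reading comes with each control period).
- r.read_camera(name): name is "scene" or "side" or "wrist"; returns a dict with "img" (480x640x3 uint8, red, green, blue), "camera_matrix" (3x3 intrinsics, pixels), "rvec" (rotation vector, rad) and "tvec" (3), from world to camera coordinates, as OpenCV has them; the wrist camera has in their place "hand_eye" (4x4, takes a point from camera to tool coordinates, whose origin is the TCP and whose axes are the flange's). Camera axes: x right, y down, z forward; pixel columns grow to the right and rows downward; lengths in m; the calibration is good to about 2 mm. The wrist camera is an equidistant fisheye: a pixel r from the principal point sees the ray r / f radians off the axis. A picture is of the moment at which its call begins: read the wrist's pose just before it. There is no depth.
- r.finish_job(): hands the job in; it is judged then, once.
The state is a dict: "t": time; "joints": joint angles; "joint_vel": joint speeds; "joint_torque": joint torques, N m; "position": TCP position; "ee_rot": TCP orientation; "force": force on the tool from outside, world axes, zero at the start; "wrist_torque": the same for the moment, N m; "width": finger opening in m; "gripper_force": force on a finger pad.
Only numpy, scipy, OpenCV 4.12 (cv2) and the standard library are available. Lean on these libraries where they do the work, as an engineer would, in place of code of your own. Each camera call takes 0.05 s, during which the arm holds its last target. There are 200 camera calls.

### The job

Load the three battery cells from the caddy into the sloping charger, bay by bay, since it logs cells in the order they go in: first the short cell in bay 1 (one pip), then the middle one in bay 2 (two pips), then the long one in bay 3 (three pips). Each cell must lie fully down in its cradle, held between the spring tab at its flat end and the fixed contact in the head at its nub end; let go of it there. Leave the tape, the screwdriver and the phone as they are.

Things in the scene. Friction and masses are not known exactly. Their poses are not given: they have to be found in the camera images.
- cell_short: the short battery cell: a grey cylinder with bright metal bands at both ends, 33 mm diameter, 61 mm long over all (this includes the nub). Origin at half of that length, on its axis; x points along the axis to the positive end, which carries a round nub 10 mm across and 2.5 mm high; the negative end is flat. About 155 g. Starts lying in one of the caddy's three troughs, any of them, nub either way; axis 27 mm above the table.
- cell_middle: the middle battery cell: a grey cylinder with bright metal bands at both ends, 33 mm diameter, 76 mm long over all (this includes the nub). Origin at half of that length, on its axis; x points along the axis to the positive end, which carries a round nub 10 mm across and 2.5 mm high; the negative end is flat. About 190 g. Starts lying in one of the caddy's three troughs, any of them, nub either way; axis 27 mm above the table.
- cell_long: the long battery cell: a grey cylinder with bright metal bands at both ends, 33 mm diameter, 91 mm long over all (this includes the nub). Origin at half of that length, on its axis; x points along the axis to the positive end, which carries a round nub 10 mm across and 2.5 mm high; the negative end is flat. About 230 g. Starts lying in one of the caddy's three troughs, any of them, nub either way; axis 27 mm above the table.
- short_nub (a point): centre of the nub's end face on the short cell, 30.5 mm from the cell's origin along its x
- middle_nub (a point): centre of the nub's end face on the middle cell, 38.0 mm from the cell's origin along its x
- long_nub (a point): centre of the nub's end face on the long cell, 45.5 mm from the cell's origin along its x
- bay1_contact (a point): bay 1 of the charger, marked by 1 white raised pip on the head's top: middle of the fixed brass contact's face, where the nub must bear. x points up the 16 degree slope into the head, away from the spring tab; z is square to the sloping bed; y runs across the bays from bay 3 to bay 1. A seated cell's axis runs through this point along x.
- bay2_contact (a point): bay 2 of the charger, marked by 2 white raised pips on the head's top: middle of the fixed brass contact's face, where the nub must bear. x points up the 16 degree slope into the head, away from the spring tab; z is square to the sloping bed; y runs across the bays from bay 3 to bay 1. A seated cell's axis runs through this point along x.
- bay3_contact (a point): bay 3 of the charger, marked by 3 white raised pips on the head's top: middle of the fixed brass contact's face, where the nub must bear. x points up the 16 degree slope into the head, away from the spring tab; z is square to the sloping bed; y runs across the bays from bay 3 to bay 1. A seated cell's axis runs through this point along x.
- deck: the charger's sloping bed; origin on its surface under bay 2's contact, axes as the contacts'. Contacts stand 22 mm above it; bays are 70 mm apart in y. Seated cells rest on 45-degree cradle strips within 15 mm of the axis and under 12 mm high; beside them the bed is flat. The head is a block across all bays, from x = 1 mm to 48 mm, its top 31 mm above the bed.
- tab1 (a joint): travel of the spring tab of bay 1, m: 0 = out, tip 54 mm from the contact; up to 0.046 = pushed back down the slope. Its spring pushes towards the contact, 4 N at 0 and 1 N more per 10 mm. The tab is a steel plate 16 mm wide whose top stands 28 mm above the bed, lower than the head and the cell's top; a cell must push it back to fit in.
- tab1_tip (a point): rounded tip of the tab of bay 1, which bears on the flat end of a cell, 1 mm above its axis
- tab2 (a joint): travel of the spring tab of bay 2, m: 0 = out, tip 54 mm from the contact; up to 0.046 = pushed back down the slope. Its spring pushes towards the contact, 4 N at 0 and 1 N more per 10 mm. The tab is a steel plate 16 mm wide whose top stands 28 mm above the bed, lower than the head and the cell's top; a cell must push it back to fit in.
- tab2_tip (a point): rounded tip of the tab of bay 2, which bears on the flat end of a cell, 1 mm above its axis
- tab3 (a joint): travel of the spring tab of bay 3, m: 0 = out, tip 54 mm from the contact; up to 0.046 = pushed back down the slope. Its spring pushes towards the contact, 4 N at 0 and 1 N more per 10 mm. The tab is a steel plate 16 mm wide whose top stands 28 mm above the bed, lower than the head and the cell's top; a cell must push it back to fit in.
- tab3_tip (a point): rounded tip of the tab of bay 3, which bears on the flat end of a cell, 1 mm above its axis
- charger: the bench cell charger: a fixed grey wedge 226 mm wide (its y), about 170 mm long (its x) and 101 mm tall at the head; origin under its middle at table height, z up, x level towards the tall head side. The sloping bed is about 24 mm above the table at the tabs' end and 58 mm at the contacts. Fixed to the table.
- caddy: the white caddy, fixed: base 124 x 206 mm, 5 mm thick, troughs along its x, 66.5 mm apart along its y, end lips 14 mm high; origin under its middle. Cells lie in cradle strips as in the charger: axis 22 mm above the base, strips at most 12 mm high and within 15 mm of the axis, flat base beside them.
- tape: bystander: roll of yellow tape lying flat, 90 mm across, 24 mm high; origin under its middle
- driver: bystander: screwdriver lying on the table left of the work; origin at its middle
- phone: bystander: black phone 150 x 72 x 9 mm lying flat right of the work; origin under its middle
Things that resemble listed ones, but are neither listed nor needed, are in the scene too. Leave any turquoise look-alike of the cell_short alone.

How it is judged:
On the way, in this order (a step that is already met when the one before it is completed fails the run):
1. the short cell lies in bay 1, nub on the contact, tab sprung against its flat end (distance between short_nub and bay1_contact below 0.005 m and angle between the x axis of cell_short and the x axis of bay1_contact, either way round below 0.1 rad and value of joint tab1 above 0.004 m), for 0.2 s.
2. the middle cell lies in bay 2, nub on the contact, tab sprung against its flat end (distance between middle_nub and bay2_contact below 0.005 m and angle between the x axis of cell_middle and the x axis of bay2_contact, either way round below 0.1 rad and value of joint tab2 above 0.019 m), for 0.2 s.
3. the long cell lies in bay 3, nub on the contact, tab sprung against its flat end (distance between long_nub and bay3_contact below 0.005 m and angle between the x axis of cell_long and the x axis of bay3_contact, either way round below 0.1 rad and value of joint tab3 above 0.034 m), for 0.2 s.
At the end, for the whole second after the job is handed in: short cell in bay 1, middle in bay 2, long in bay 3: each nub within 5 mm of its bay's contact, each axis within 0.1 rad of the bay's, each tab held back by its cell (within 3 mm of the cell's length), all cells at rest (under 10 mm/s) (all of step 1 and all of step 2 and all of step 3 and linear speed of each of cell_short, cell_middle, cell_long below 0.01 m/s); the robot touches nothing.
It fails at once if the tape roll is moved by more than 30 mm (distance of tape from where it was at the start of the episode above 0.03 m).
It fails at once if the screwdriver is moved by more than 30 mm (distance of driver from where it was at the start of the episode above 0.03 m).
It fails at once if the phone is moved by more than 30 mm (distance of phone from where it was at the start of the episode above 0.03 m).
It also fails if it takes over 72 s, if anything falls off the work surface, if the arm or the gripper's body presses on something with over 40 N, if the wrist force passes 120 N, or if a joint passes its speed limit or range.

## Working session

There is one attempt and no reset: what is moved stays moved. The work goes in short steps, Python scripts to look and compute and a shell command to move; the robot and the scene stay as the last step left them, time stands still between calls to the robot, and variables do not carry over. Pictures are saved under pics/ and viewed, at most 10 in all, crops included, and the job is handed in when it is done.

```bash
ls; mkdir -p pics; python3 - <<'E'
from plant import r
import cv2
o=r.get_obs();print(o, r.tcp_to_grasp)
for n in ("scene","side","wrist"):
    c=r.read_camera(n);cv2.imwrite(f"pics/{n}0.png",c["img"][:,:,::-1])
    print(n,{k:v for k,v in c.items() if k!="img"})
E
```

```text
pics
{'t': 0.0, 'joints': array([ 1.21879622,  0.41192321, -0.01272519,  1.59705714,  0.00558035,
        1.13432621, -0.08219598]), 'joint_vel': array([ 0.00067369, -0.00250188,  0.00051548,  0.0010014 , -0.00073075,
       -0.00078308, -0.00189004]), 'joint_torque': array([ 3.96660007e-04, -6.00639296e+01,  6.82516415e-01, -2.99425274e+01,
        1.38759980e-02,  1.05957926e-02, -2.64354128e-05]), 'position': array([ 0.17483164, -0.59951327,  0.23043313]), 'ee_rot': array([ 9.89946424e-01,  1.41440349e-01, -1.66251867e-04, -8.22682199e-04]), 'force': array([-0.28134366,  0.38395972,  0.40248489]), 'wrist_torque': array([ 0.00249616,  0.02345123, -0.01235668]), 'gripper_force': 0.0, 'width': 0.08566807768851747} -0.0187
scene {'camera_matrix': array([[554.13676966,   0.        , 321.40014895],
       [  0.        , 554.13676966, 239.13891646],
       [  0.        ,   0.        ,   1.        ]]), 'rvec': array([ 1.49555684,  2.16114952, -0.7996849 ]), 'tvec': array([ 0.21462044, -0.40525823,  1.9987488 ])}
side {'camera_matrix': array([[486.27623739,   0.        , 321.98799221],
       [  0.        , 486.27623739, 235.46905052],
       [  0.        ,   0.        ,   1.        ]]), 'rvec': array([ 0.76521758, -2.47230558,  1.26917622]), 'tvec': array([0.53316658, 0.27852338, 0.93817332])}
wrist {'camera_matrix': array([[371.64829954,   0.        , 322.06181127],
       [  0.        , 371.64829954, 241.26780222],
       [  0.        ,   0.        ,   1.        ]]), 'hand_eye': array([[-6.48363423e-04, -9.51966430e-01, -3.06201724e-01,
         7.89332389e-02],
       [ 9.99997613e-01,  2.16813805e-05, -2.18484015e-03,
         3.20132048e-04],
       [ 2.08653336e-03, -3.06202410e-01,  9.51964144e-01,
        -1.42657951e-01],
       [ 0.00000000e+00,  0.00000000e+00,  0.00000000e+00,
         1.00000000e+00]])}
```

View pics/scene0.png

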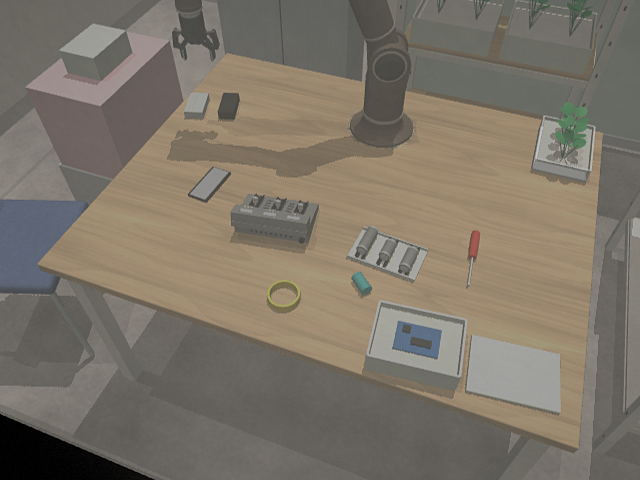

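View pics/side0.png

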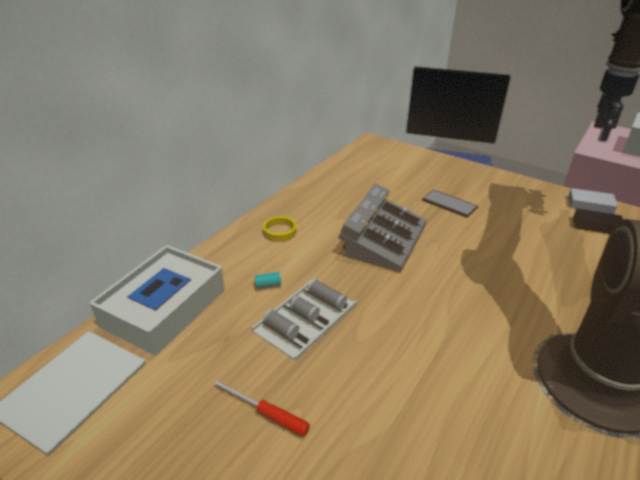

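The scene picture shows the charger around (275,218), the caddy around (388,253), the turquoise decoy at (361,283), the tape at (284,295), the driver at (473,258) and the phone at (210,184). The head of the charger is on the side away from the robot.

```bash
cat > h.py <<'E'
import numpy as np, cv2
from scipy.spatial.transform import Rotation as R
from plant import r
def pose(o): return R.from_quat(o["ee_rot"]).as_matrix(), np.array(o["position"])
def cam(name):
    o=r.get_obs(); c=r.read_camera(name); c["name"]=name
    if name=="wrist":
        Rt,p=pose(o); H=np.array(c["hand_eye"]); c["Rc"]=Rt@H[:3,:3]; c["o"]=Rt@H[:3,3]+p
    else:
        M=R.from_rotvec(np.ravel(c["rvec"])).as_matrix(); c["Rc"]=M.T; c["o"]=-M.T@np.ravel(c["tvec"])
    return c
def ray(c,u,v):
    K=c["camera_matrix"]; x=(u-K[0,2])/K[0,0]; y=(v-K[1,2])/K[1,1]
    if c["name"]=="wrist":
        th=np.hypot(x,y); d=np.array([x/th*np.sin(th),y/th*np.sin(th),np.cos(th)]) if th>1e-9 else np.array([0,0,1.])
    else: d=np.array([x,y,1.])
    return c["Rc"]@d
def onplane(c,u,v,z): d=ray(c,u,v); return c["o"]+d*(z-c["o"][2])/d[2]
def proj(c,P):
    q=c["Rc"].T@(np.asarray(P,float)-c["o"]); K=c["camera_matrix"]
    if c["name"]=="wrist":
        n=np.hypot(q[0],q[1]); th=np.arctan2(n,q[2]); x,y=q[0]/n*th,q[1]/n*th
    else: x,y=q[0]/q[2],q[1]/q[2]
    return np.array([K[0,0]*x+K[0,2],K[1,1]*y+K[1,2]])
E
python3 - <<'E'
from h import *
s=cam("scene"); d=cam("side"); np.set_printoptions(precision=3,suppress=True)
for n,u,v,z in [("caddy TL",361,229,.014),("caddy TR",428,248,.014),("BL",347,258,.014),("BR",415,279,.014),("charger head",275,210,.09),("head botL",232,232,0),("botR",303,243,0),("tape",284,295,.0),("phone",210,184,0),("driver",473,258,0)]: print(n,onplane(s,u,v,z))
for n,u,v,z in [("caddy",305,320,.014),("tape",280,230,0),("charger near rt",405,270,0),("charger",385,235,.06),("phone",450,203,0)]: print("side",n,onplane(d,u,v,z))
a=cv2.resize(s["img"][170:300,220:440],None,fx=3.6,fy=3.6,interpolation=3)
cv2.imwrite("pics/sc.png",a[:,:,::-1])
b=cv2.resize(d["img"][175:365,240:440],None,fx=3.1,fy=3.1,interpolation=3)
cv2.imwrite("pics/sd.png",b[:,:,::-1])
o=r.get_obs();print(pose(o)[0])
E
```

```text
caddy TL [0.506 0.089 0.014]
caddy TR [0.508 0.294 0.014]
BL [0.626 0.085 0.014]
BR [0.63  0.286 0.014]
charger head [ 0.589 -0.151  0.09 ]
head botL [ 0.642 -0.275  0.   ]
botR [ 0.607 -0.058  0.   ]
tape [ 0.799 -0.038  0.   ]
phone [ 0.48  -0.437  0.   ]
driver [0.487 0.424 0.   ]
side caddy [0.55  0.204 0.014]
side tape [ 0.813 -0.044  0.   ]
side charger near rt [ 0.454 -0.086  0.   ]
side charger [ 0.53  -0.112  0.06 ]
side phone [ 0.483 -0.446  0.   ]
[[ 0.96   0.28  -0.   ]
 [ 0.28  -0.96   0.001]
 [-0.    -0.001 -1.   ]]
```

```bash
python3 -m pendant '[{"travel":[0,0,-0.06],"delta_rot":[0,0,8.15],"fingers":1},{"travel":[0,0,-0.06],"delta_rot":[0,0,8.15],"fingers":1},{"travel":[0.027,-0.05,0],"delta_rot":[0,0,0],"fingers":1},{"travel":[0.027,-0.05,0],"delta_rot":[0,0,0],"fingers":1},{"travel":[0.027,-0.05,0],"delta_rot":[0,0,0],"fingers":1},{"travel":[0.027,-0.05,0],"delta_rot":[0,0,0],"fingers":1},{"travel":[0.027,-0.05,0],"delta_rot":[0,0,0],"fingers":1},{"travel":[0.027,-0.05,0],"delta_rot":[0,0,0],"fingers":1}]'; python3 -m pendant '[{"travel":[0.027,-0.05,0],"delta_rot":[0,0,0],"fingers":1},{"travel":[0.027,-0.05,0],"delta_rot":[0,0,0],"fingers":1},{"travel":[0.027,-0.05,0],"delta_rot":[0,0,0],"fingers":1},{"travel":[0.027,-0.05,0],"delta_rot":[0,0,0],"fingers":1},{"travel":[0.027,-0.05,0],"delta_rot":[0,0,0],"fingers":1},{"travel":[0.027,-0.05,0],"delta_rot":[0,0,0],"fingers":1},{"travel":[0,0,0],"delta_rot":[0,0,0],"fingers":1}]'
cat > look.py <<'E'
import sys,pickle; from h import *
n=sys.argv[1]; w=cam("wrist"); cv2.imwrite(f"pics/{n}.png",w["img"][:,:,::-1]); pickle.dump({k:w[k] for k in("name","camera_matrix","Rc","o","img")},open(n+".pkl","wb"))
o=r.get_obs(); print(o["t"],o["position"],R.from_matrix(np.array(pose(o)[0])).as_euler("xyz",degrees=True))
E
python3 look.py w1
```

```text
t: 1.25
position: [0.3378, -0.2984, 0.3515]
ee_rot: [1.0, -0.0, 0.0, 0.0]
force: [1.9, -1.1, -0.6]
width: 0.085
gripper_force: 0.0
t: 2.12
position: [0.5003, 0.0046, 0.351]
ee_rot: [1.0, 0.003, -0.0, -0.001]
force: [-0.9, -1.2, 0.2]
width: 0.0856
gripper_force: 0.0
2.175 [0.49967724 0.0017847  0.3509444 ] [-1.79960696e+02  3.54263881e-02  1.98802509e-01]
```

View pics/w1.png

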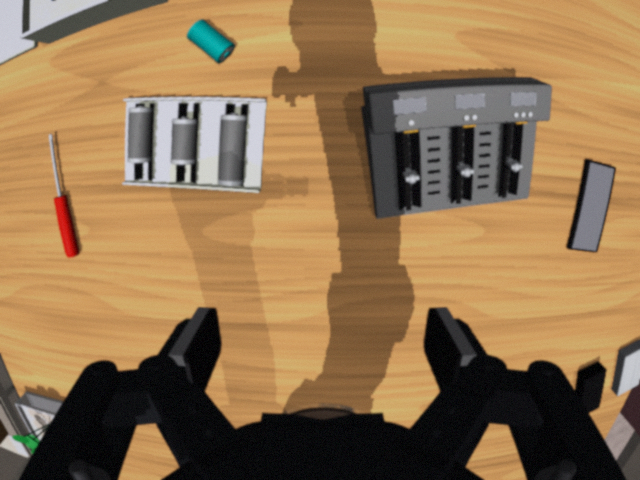

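```bash
python3 - <<'E'
import cv2,numpy as np
a=cv2.imread("pics/w1.png")
c=cv2.resize(a[90:200,115:275],None,fx=5,fy=5,interpolation=2); cv2.imwrite("pics/w1c.png",c)
c=cv2.resize(a[70:220,360:560],None,fx=4,fy=4,interpolation=2); cv2.imwrite("pics/w1d.png",c)
E
```

```text
(no output)
```

View pics/w1c.png

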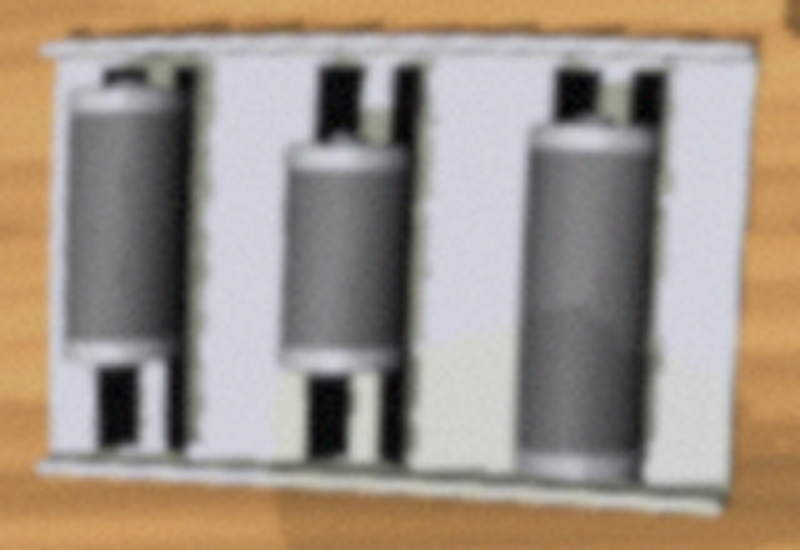

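View pics/w1d.png

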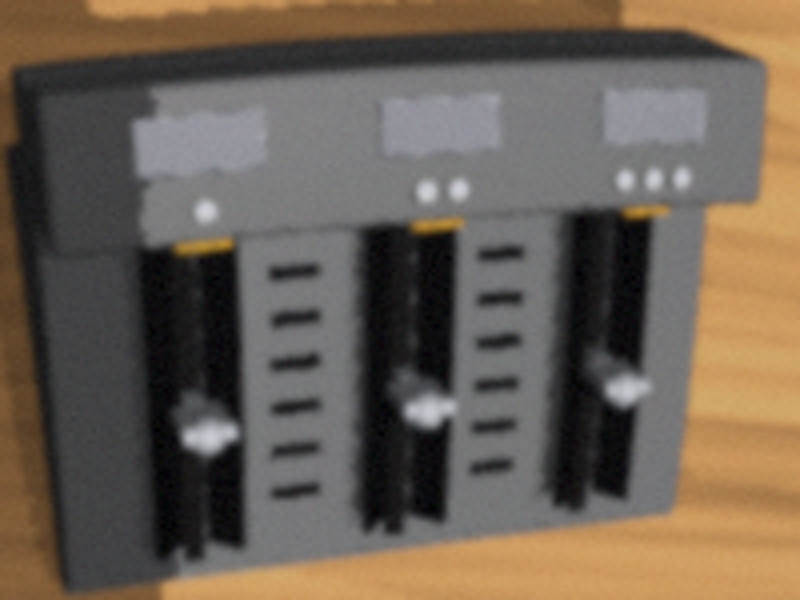

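The nubs of all three cells point up in the picture, which is world +x, towards the charger's head. From left to right the caddy holds the middle, short and long cells. The brass edges in the charger crop are at about (203,240), (437,219) and (645,207), with the pips just above them. Next I fit both poses.

```bash
cat > fit.py <<'E'
import pickle; from h import *
from scipy.optimize import least_squares
np.set_printoptions(precision=4,suppress=True)
def Rz(a): return R.from_euler("z",a).as_matrix()
S=R.from_euler("y",-16,degrees=True).as_matrix()
def deck(p,q): return np.array([p[0],p[1],.058])+Rz(p[2])@S@np.array(q)
def fit_ch(c,edge,pips):
    def f(p):
        e=[]
        for i,(u,v) in enumerate(edge): e+=list(proj(c,deck(p,[.0005,.07*(1-i),.031]))-(u,v))
        for i,(u,v) in enumerate(pips): e+=list(proj(c,deck(p,[p[3],.07*(1-i),.032]))-(u,v))
        return e
    s=least_squares(f,[.6,-.15,.15,.01]); return s.x,s.fun
def fit_cad(c,cor):
    def f(p):
        e=[]
        for (sx,sy),(u,v) in zip([(1,1),(1,-1),(-1,-1),(-1,1)],cor):
            e+=list(proj(c,np.array([p[0],p[1],.014])+Rz(p[2])@np.array([.062*sx,.103*sy,0]))-(u,v))
        return e
    s=least_squares(f,[.567,.19,0]); return s.x,s.fun
E
python3 - <<'E'
from fit import *
c=pickle.load(open("w1.pkl","rb"))
D=lambda L:[(360+a/4,70+b/4) for a,b in L]; C=lambda L:[(115+a/5,90+b/5) for a,b in L]
print(fit_ch(c,D([(203,240),(437,219),(645,207)]),D([(205,211),(443,190),(654,179)])))
p,e=fit_cad(c,C([(40,48),(757,50),(722,507),(38,466)]));print(p,e)
for n,a,b in [("mid",(125,80),(118,358)),("short",(345,136),(340,370)),("long",(590,118),(578,478))]:
    A,B=[onplane(c,*C([q])[0],z) for q,z in((a,.027),(b,.027))]
    print(n,A,B,np.linalg.norm(A-B), "caddy frame",Rz(p[2]).T@((A+B)/2-[p[0],p[1],0]))
print(r.get_obs()["joints"])
E
```

```text
(array([ 0.5958, -0.1591,  0.1533,  0.0094]), array([ 0.3984,  0.0016,  0.4965,  0.0796,  0.7149, -0.0522, -0.2848,
       -0.1784, -0.6113,  0.1082, -0.7189,  0.0541]))
[ 0.5617  0.1863 -0.0838] [ 0.5776 -1.334  -0.5647 -1.362   0.1156  1.4547 -0.1584  1.3092]
mid [0.6169 0.2501 0.027 ] [0.5411 0.2564 0.027 ] 0.07611573529519843 caddy frame [0.0116 0.0682 0.027 ]
short [0.5959 0.1852 0.027 ] [0.5342 0.1893 0.027 ] 0.06182647194234042 caddy frame [0.0033 0.0012 0.027 ]
long [0.5965 0.1187 0.027 ] [0.5037 0.1246 0.027 ] 0.09301459019644905 caddy frame [-0.0061 -0.0654  0.027 ]
[ 0.3727  0.1516 -0.5347  1.6833  0.0785  1.3288 -1.7432]
```

```bash
python3 -m pendant '[{"travel":[0.011,-0.031,0.04],"delta_rot":[0,0,4.6],"fingers":0.6},{"travel":[0.0134,-0.03,0.04],"delta_rot":[0,0,0],"fingers":0.6},{"travel":[0.0134,-0.03,0.04],"delta_rot":[0,0,0],"fingers":0.6},{"travel":[0.0134,-0.03,0.04],"delta_rot":[0,0,0],"fingers":0.6},{"travel":[0.0134,-0.03,0.04],"delta_rot":[0,0,0],"fingers":0.6},{"travel":[0.0134,-0.03,0.04],"delta_rot":[0,0,0],"fingers":0.6},{"travel":[0,0,0],"delta_rot":[0,0,0],"fingers":0.6}]'; python3 look.py w2
```

```text
t: 3.05
position: [0.5876, 0.1751, 0.1076]
ee_rot: [0.999, -0.04, -0.003, 0.001]
force: [-0.3, -0.5, -0.2]
width: 0.051
gripper_force: 0.0
3.1 [0.58847267 0.17400633 0.10964927] [179.91026581   0.18749422  -4.62123373]
```

View pics/w2.png

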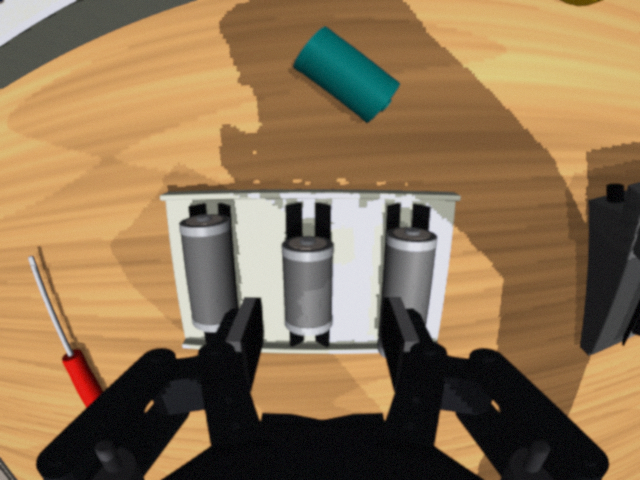

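The nubs of all three cells are confirmed on the far side. The short cell's nub is at (308,242) and its near bottom end at (309,333).

```bash
python3 - <<'E'
from fit import *
c=pickle.load(open("w2.pkl","rb"))
o=r.get_obs(); Rt,p=pose(o)
for n,nub,L,bot in [("short",(308,242),.061,(309,328)),("mid",(206,220),.076,(211,327)),("long",(411,233),.091,None)]:
    A=onplane(c,*nub,.027); 
    cen=A-np.array([np.cos(-.078),np.sin(-.078),0])*L/2
    print(n,A,"centre",cen, "tool d",Rt.T@(np.array([cen[0],cen[1],.010])-p), bot and onplane(c,*bot,.0435))
print(fit_cad(c,[(162,196),(460,194),(438,351),(183,346)]))
E
```

```text
short [0.5944 0.1837 0.027 ] centre [0.564  0.1861 0.027 ] tool d [-0.025  -0.0102  0.0997] [0.5415 0.1875 0.0435]
mid [0.6144 0.2478 0.027 ] centre [0.5765 0.2508 0.027 ] tool d [-0.0178 -0.0757  0.0996] [0.5455 0.253  0.0435]
long [0.5952 0.1178 0.027 ] centre [0.5498 0.1213 0.027 ] tool d [-0.0339  0.0555  0.0998] None
(array([ 0.562 ,  0.1866, -0.0853]), array([-2.5961, -1.4386,  1.3701,  1.3061,  1.7103, -0.5605, -0.7678,
        1.7118]))
```

```bash
python3 -m pendant '[{"travel":[-0.025,-0.011,0.01],"delta_rot":[0,0,0],"fingers":0.6},{"travel":[0,0,0.04],"delta_rot":[0,0,0],"fingers":0.6},{"travel":[0,0,0.035],"delta_rot":[0,0,0],"fingers":0.6},{"travel":[0,0,0.015],"delta_rot":[0,0,0],"fingers":0.6},{"travel":[0,0,0],"delta_rot":[0,0,0],"fingers":0.25},{"travel":[0,0,0],"delta_rot":[0,0,0],"fingers":0.1},{"travel":[0,0,0],"delta_rot":[0,0,0],"fingers":0.1}]' 80; python3 -m pendant '[{"travel":[0,0,0],"delta_rot":[0,0,0],"fingers":0.1},{"travel":[0,0,-0.005],"delta_rot":[0,0,0],"fingers":0.1}]'
```

```text
t: 3.98
position: [0.5662, 0.1868, 0.0127]
ee_rot: [0.999, -0.041, 0.001, 0.001]
force: [-0.9, -6.3, 6.4]
width: 0.0305
gripper_force: 79.8
t: 4.22
position: [0.5657, 0.1883, 0.017]
ee_rot: [0.999, -0.04, 0.001, -0.0]
force: [0.1, -0.3, -1.3]
width: 0.0306
gripper_force: 79.3
```

```bash
cat > plan.py <<'E'
from fit import *
from scipy.spatial.transform import Slerp
CH=[.5958,-.1591,.1533]
def tool(bay,L,cell,xc,zc,th):
    "tool pose for cell with flat-end bottom corner at deck (xc,zc), extra tilt th deg; cell = centre in tool coords"
    t=np.radians(th); q=[xc+L/2*np.cos(t)-.0165*np.sin(t),.07*(2-bay),zc+L/2*np.sin(t)+.0165*np.cos(t)]
    Rt=Rz(CH[2])@S@R.from_euler("y",-th,degrees=True).as_matrix()@np.diag([1,-1,-1.])
    return Rt,deck(CH,q)-Rt@np.array(cell)
def rows(start,goal,n):
    sl=Slerp([0,1],R.from_matrix([start[0],goal[0]])); out=[]
    for i in range(n):
        a,b=sl(i/n).as_matrix(),sl((i+1)/n).as_matrix()
        out.append((a.T@(goal[1]-start[1])/n*1e3, R.from_matrix(a.T@b).as_rotvec(degrees=True)))
    for t,w in out: print("  mm",t.round(1),"deg",w.round(2))
E
python3 - <<'E'
from plan import *
P=pose(r.get_obs()); cell=(-.002,0,-.0143); L=.061
up=(P[0],P[1]+[0,0,.12]); W=[up,tool(1,L,cell,-.046,.075,25),tool(1,L,cell,-.046,.02,25),tool(1,L,cell,-.058,.012,25),tool(1,L,cell,-.065,.0075,0)]
for a,b,n in zip([P]+W,W,(2,8,2,2,4)): print(b[1]); rows(a,b,n)
print(r.get_obs()["joints"])
E
```

```text
[0.5657 0.1883 0.137 ]
  mm [  0.1  -0.1 -60. ] deg [0. 0. 0.]
  mm [  0.1  -0.1 -60. ] deg [0. 0. 0.]
[ 0.5438 -0.0963  0.1404]
  mm [ 0.1 35.7 -0.5] deg [ 0.59  5.09 -1.61]
  mm [-0.8 35.7 -0.9] deg [ 0.59  5.09 -1.61]
  mm [-1.7 35.6 -1.3] deg [ 0.59  5.09 -1.61]
  mm [-2.6 35.5 -1.9] deg [ 0.59  5.09 -1.61]
  mm [-3.4 35.4 -2.5] deg [ 0.59  5.09 -1.61]
  mm [-4.1 35.3 -3.2] deg [ 0.59  5.09 -1.61]
  mm [-4.8 35.1 -4. ] deg [ 0.59  5.09 -1.61]
  mm [-5.4 34.9 -4.8] deg [ 0.59  5.09 -1.61]
[ 0.5588 -0.094   0.0875]
  mm [-11.6   0.   24.9] deg [0. 0. 0.]
  mm [-11.6   0.   24.9] deg [0. 0. 0.]
[ 0.5496 -0.0954  0.0765]
  mm [-7.1  0.   1.1] deg [0. 0. 0.]
  mm [-7.1  0.   1.1] deg [0. 0. 0.]
[ 0.5516 -0.0951  0.0584]
  mm [-2.6 -0.   3.8] deg [ 0.   -6.25 -0.  ]
  mm [-2.2 -0.   4. ] deg [-0.   -6.25  0.  ]
  mm [-1.7 -0.   4.2] deg [ 0.   -6.25 -0.  ]
  mm [-1.2 -0.   4.4] deg [-0.   -6.25 -0.  ]
[-0.0659  0.6682 -0.4647  1.8188  0.4182  0.7517 -2.4061]
```

```bash
python3 -m pendant '[{"travel":[0,0,-0.06],"delta_rot":[0,0,0],"fingers":0.1},{"travel":[0,0,-0.06],"delta_rot":[0,0,0],"fingers":0.1}]'; python3 -m pendant '[{"travel":[0.0001,0.0357,-0.0005],"delta_rot":[0.59,5.09,-1.61],"fingers":0.1},{"travel":[-0.0008,0.0357,-0.0009],"delta_rot":[0.59,5.09,-1.61],"fingers":0.1},{"travel":[-0.0017,0.0356,-0.0013],"delta_rot":[0.59,5.09,-1.61],"fingers":0.1},{"travel":[-0.0026,0.0355,-0.0019],"delta_rot":[0.59,5.09,-1.61],"fingers":0.1},{"travel":[-0.0034,0.0354,-0.0025],"delta_rot":[0.59,5.09,-1.61],"fingers":0.1},{"travel":[-0.0041,0.0353,-0.0032],"delta_rot":[0.59,5.09,-1.61],"fingers":0.1},{"travel":[-0.0048,0.0351,-0.004],"delta_rot":[0.59,5.09,-1.61],"fingers":0.1},{"travel":[-0.0054,0.0349,-0.0048],"delta_rot":[0.59,5.09,-1.61],"fingers":0.1}]'
python3 -m pendant '[{"travel":[0,0,0],"delta_rot":[0,0,0],"fingers":0.1},{"travel":[0,0,0],"delta_rot":[0,0,0],"fingers":0.1}]'
python3 - <<'E'
from plan import *
o=r.get_obs();P=pose(o);W=tool(1,.061,(-.002,0,-.0143),-.046,.075,25)
print(o["joints"],W[1]);rows(P,W,1)
E
python3 look.py w3
```

```text
t: 4.47
position: [0.5649, 0.1889, 0.1379]
ee_rot: [0.999, -0.04, -0.0, -0.001]
force: [1.3, -0.1, -1.2]
width: 0.0312
gripper_force: 79.6
t: 5.48
position: [0.5329, -0.0507, 0.119]
ee_rot: [0.964, 0.058, 0.26, -0.016]
force: [-0.4, -0.8, -2.1]
width: 0.0302
gripper_force: 80.3
t: 5.72
position: [0.5333, -0.0501, 0.1189]
ee_rot: [0.964, 0.057, 0.259, -0.017]
force: [0.3, -1.5, -1.1]
width: 0.0304
gripper_force: 80.3
[ 0.7736  0.3282 -0.8051  2.3084  1.0983  0.1611 -2.449 ] [ 0.5438 -0.0963  0.1404]
  mm [ 15.2  47.1 -16.2] deg [ 1.02 10.87 -1.74]
5.775 [ 0.53339151 -0.04968442  0.11899119] [-179.8315084   -30.13801247    6.75539823]
```

View pics/w3.png

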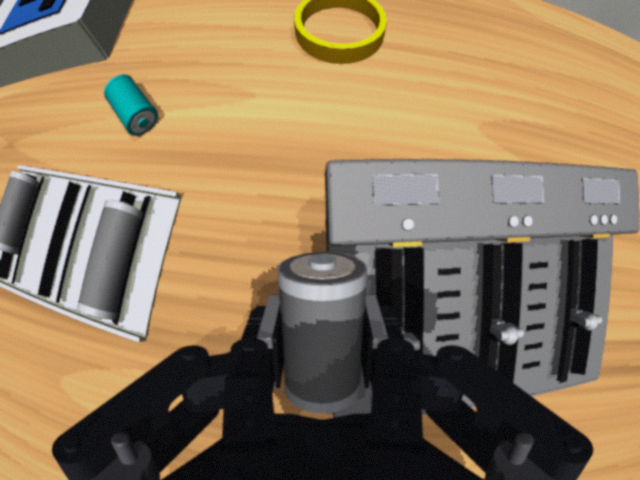

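The cell is held straight, with its nub at (322,263), and the charger's contacts show at (407,241), (518,238) and (601,234). The tilt stopped at 30° because joint 6 reached its limit. I will regrasp with the tool pitched 15° the other way.

```bash
python3 - <<'E'
from plan import *
c=pickle.load(open("w3.pkl","rb"))
print(fit_ch(c,[(407,241),(518,238),(601,234)],[(408,225),(520.5,221.5),(603.5,219.5)]))
o=r.get_obs();Rt,p=pose(o)
d=Rt.T@ray(c,322,263); q=Rt.T@(c["o"]-p)
for z in(-.019,-.0143,-.010): print("nub tool",q+d*(z-q[2])/d[2])
# back above the trough, tool pitched 0, then down
g=(Rz(np.radians(-4.6))@np.diag([1,-1,-1.]),np.array([.5655,.188,.137]))
rows((Rt,p),(g[0],np.array([.56,.03,.16])),4); rows((g[0],np.array([.56,.03,.16])),g,4)
E
```

```text
(array([ 0.5958, -0.1591,  0.1538,  0.0098]), array([ 0.234 ,  0.646 ,  1.048 , -0.7059,  1.0468, -0.0907, -0.7461,
       -0.4243, -0.7666,  0.0814, -0.5224,  0.4728]))
nub tool [ 0.0309  0.0004 -0.019 ]
nub tool [ 0.029   0.0004 -0.0143]
nub tool [ 0.0274  0.0004 -0.01  ]
  mm [ 12.9 -19.   -4.3] deg [-0.79 -7.51  2.78]
  mm [ 11.3 -19.5  -6.2] deg [-0.79 -7.51  2.78]
  mm [  9.4 -19.9  -7.8] deg [-0.79 -7.51  2.78]
  mm [  7.3 -20.2  -9.2] deg [-0.79 -7.51  2.78]
  mm [ -1.8 -39.5   5.7] deg [0. 0. 0.]
  mm [ -1.8 -39.5   5.7] deg [0. 0. 0.]
  mm [ -1.8 -39.5   5.7] deg [0. 0. 0.]
  mm [ -1.8 -39.5   5.7] deg [0. 0. 0.]
```

```bash
python3 -m pendant '[{"travel":[0.0129,-0.019,-0.0043],"delta_rot":[-0.79,-7.51,2.78],"fingers":0.1},{"travel":[0.0113,-0.0195,-0.0062],"delta_rot":[-0.79,-7.51,2.78],"fingers":0.1},{"travel":[0.0094,-0.0199,-0.0078],"delta_rot":[-0.79,-7.51,2.78],"fingers":0.1},{"travel":[0.0073,-0.0202,-0.0092],"delta_rot":[-0.79,-7.51,2.78],"fingers":0.1},{"travel":[-0.0018,-0.0395,0.0057],"delta_rot":[0,0,0],"fingers":0.1},{"travel":[-0.0018,-0.0395,0.0057],"delta_rot":[0,0,0],"fingers":0.1},{"travel":[-0.0018,-0.0395,0.0057],"delta_rot":[0,0,0],"fingers":0.1},{"travel":[-0.0018,-0.0395,0.0057],"delta_rot":[0,0,0],"fingers":0.1}]'
python3 -m pendant '[{"travel":[0,0,0],"delta_rot":[0,0,0],"fingers":0.1}]'
python3 - <<'E'
from plan import *
P=pose(r.get_obs()); g=(Rz(np.radians(-4.6))@np.diag([1,-1,-1.]),np.array([.5655,.188,.014]))
rows(P,g,1)
E
```

```text
t: 6.78
position: [0.5644, 0.1865, 0.1343]
ee_rot: [0.999, -0.037, 0.009, 0.002]
force: [0.8, -0.7, -1.6]
width: 0.0309
gripper_force: 80.3
t: 6.9
position: [0.5633, 0.1895, 0.1345]
ee_rot: [0.999, -0.034, 0.008, 0.0]
force: [-0.3, -0.3, -0.9]
width: 0.0308
gripper_force: 80.3
  mm [  0.3   1.3 120.5] deg [ 0.02 -0.97  0.66]
```

```bash
python3 -m pendant '[{"travel":[0,0.0013,0.055],"delta_rot":[0,-0.97,0.66],"fingers":0.1},{"travel":[0,0,0.045],"delta_rot":[0,0,0],"fingers":0.1},{"travel":[0,0,0.02],"delta_rot":[0,0,0],"fingers":0.1},{"travel":[0,0,0],"delta_rot":[0,0,0],"fingers":0.3},{"travel":[0,0,0],"delta_rot":[0,0,0],"fingers":0.6},{"travel":[0,0,0],"delta_rot":[0,0,0],"fingers":0.6},{"travel":[-0.0018,0,0],"delta_rot":[0,-7.5,0],"fingers":0.6},{"travel":[-0.0018,0,0.0005],"delta_rot":[0,-7.5,0],"fingers":0.6}]'
python3 -m pendant '[{"travel":[0,0,0],"delta_rot":[0,0,0],"fingers":0.6}]'
python3 look.py w4; python3 - <<'E'
from plan import *
Rt,p=pose(r.get_obs()); c=np.array([.564,.1865,.027])
print("cell centre in tool",Rt.T@(c-p))
E
```

```text
t: 7.9
position: [0.5632, 0.1809, 0.015]
ee_rot: [0.99, -0.044, -0.131, -0.004]
force: [-0.2, 0.3, -0.0]
width: 0.0511
gripper_force: 0.0
t: 8.02
position: [0.5644, 0.1799, 0.0127]
ee_rot: [0.99, -0.047, -0.13, -0.004]
force: [-0.0, 0.8, 0.5]
width: 0.0509
gripper_force: 0.0
8.075 [0.56336275 0.18057691 0.01306132] [179.76444276  14.81965637  -5.29318294]
cell centre in tool [-0.0035 -0.0059 -0.0135]
```

View pics/w4.png

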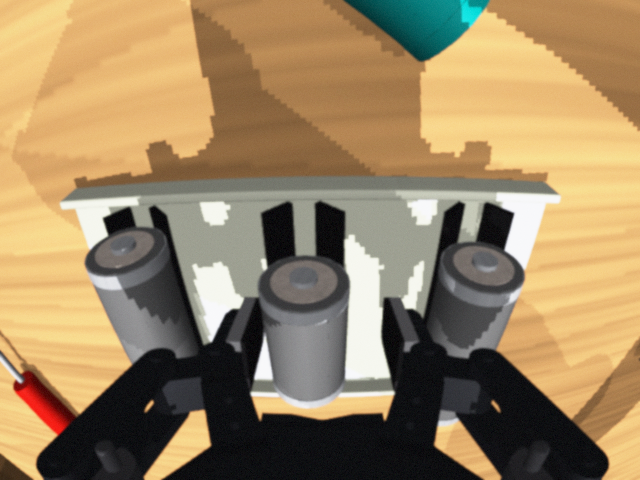

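The short cell is back in its trough, with its nub at (303,277). It sits about 6 mm off centre between the fingers, so I correct that and then grip.

```bash
python3 -m pendant '[{"travel":[-0.002,-0.006,0],"delta_rot":[0,0,0],"fingers":0.6},{"travel":[0,0,0],"delta_rot":[0,0,0],"fingers":0.3},{"travel":[0,0,0],"delta_rot":[0,0,0],"fingers":0.1},{"travel":[0,0,0],"delta_rot":[0,0,0],"fingers":0.1},{"travel":[0,0,0],"delta_rot":[0,0,0],"fingers":0.1}]' 80
python3 - <<'E'
from plan import *
c=cam("wrist");pickle.dump({k:c[k] for k in("name","camera_matrix","Rc","o","img")},open("w5.pkl","wb"))
P=pose(r.get_obs()); print("cell in tool",P[0].T@(np.array([.564,.1865,.027])-P[1]),r.get_obs()["joints"])
E
python3 -m pendant '[{"travel":[0.016,0,-0.058],"delta_rot":[0,0,0],"fingers":0.1},{"travel":[0.016,0,-0.058],"delta_rot":[0,0,0],"fingers":0.1},{"travel":[0,0,0],"delta_rot":[0,0,0],"fingers":0.1}]'
```

```text
t: 8.7
position: [0.5609, 0.1867, 0.0157]
ee_rot: [0.991, -0.044, -0.129, -0.003]
force: [-3.6, -2.3, 7.4]
width: 0.0308
gripper_force: 79.3
cell in tool [ 0.0001 -0.     -0.0117] [ 0.1997  0.9278 -0.8761  1.5931  0.5728  1.1711 -2.478 ]
t: 9.12
position: [0.6255, 0.1828, 0.123]
ee_rot: [0.991, -0.045, -0.125, -0.005]
force: [-0.1, -0.1, -2.2]
width: 0.0306
gripper_force: 79.7
```

```bash
sed -i 's/def tool(bay,L,cell,xc,zc,th):/def tool(bay,L,cell,xc,zc,th,phi=14.8):/; s/R.from_euler("y",-th,degrees=True)/R.from_euler("y",phi-th,degrees=True)/' plan.py
cat > wp.py <<'E'
import sys; from plan import *
def go(bay,L,cell,phi):
    P=pose(r.get_obs()); k=L
    W=[tool(bay,L,cell,-.046,.085,25,phi),tool(bay,L,cell,-.046,.02,25,phi),tool(bay,L,cell,-(L-.003),.012,25,phi),tool(bay,L,cell,-(L+.004),.0075,0,phi)]
    for a,b,n in zip([P]+W,W,(7,2,2+int((L-.06)/.015),4)): print(b[1]); rows(a,b,n)
if __name__=="__main__": go(int(sys.argv[1]),float(sys.argv[2]),eval(sys.argv[3]),float(sys.argv[4]))
E
python3 wp.py 1 .061 "(0,0,-.0117)" 14.8
```

```text
[ 0.5354 -0.0976  0.149 ]
  mm [-9.8 41.1 -1.3] deg [ 0.22  5.77 -2.03]
  mm [-11.   40.7  -2.5] deg [ 0.22  5.77 -2.03]
  mm [-12.2  40.3  -3.8] deg [ 0.22  5.77 -2.03]
  mm [-13.1  39.8  -5.2] deg [ 0.22  5.77 -2.03]
  mm [-13.9  39.3  -6.8] deg [ 0.22  5.77 -2.03]
  mm [-14.6  38.8  -8.3] deg [ 0.22  5.77 -2.03]
  mm [-15.   38.2 -10. ] deg [ 0.22  5.77 -2.03]
[ 0.5531 -0.0949  0.0865]
  mm [-5.8 -0.  32. ] deg [0. 0. 0.]
  mm [-5.8 -0.  32. ] deg [0. 0. 0.]
[ 0.5439 -0.0963  0.0755]
  mm [-6.6 -0.   2.9] deg [0. 0. 0.]
  mm [-6.6 -0.   2.9] deg [0. 0. 0.]
[ 0.546  -0.096   0.0599]
  mm [-1.2  0.   3.7] deg [-0.   -6.25 -0.  ]
  mm [-0.8  0.   3.9] deg [-0.   -6.25  0.  ]
  mm [-0.4  0.   3.9] deg [ 0.   -6.25 -0.  ]
  mm [0.  0.  3.9] deg [-0.   -6.25 -0.  ]
```

```bash
python3 -m pendant '[{"travel":[-0.0098,0.0411,-0.0013],"delta_rot":[0.22,5.77,-2.03],"fingers":0.1},{"travel":[-0.011,0.0407,-0.0025],"delta_rot":[0.22,5.77,-2.03],"fingers":0.1},{"travel":[-0.0122,0.0403,-0.0038],"delta_rot":[0.22,5.77,-2.03],"fingers":0.1},{"travel":[-0.0131,0.0398,-0.0052],"delta_rot":[0.22,5.77,-2.03],"fingers":0.1},{"travel":[-0.0139,0.0393,-0.0068],"delta_rot":[0.22,5.77,-2.03],"fingers":0.1},{"travel":[-0.0146,0.0388,-0.0083],"delta_rot":[0.22,5.77,-2.03],"fingers":0.1},{"travel":[-0.015,0.0382,-0.01],"delta_rot":[0.22,5.77,-2.03],"fingers":0.1},{"travel":[0,0,0],"delta_rot":[0,0,0],"fingers":0.1}]'; python3 -m pendant '[{"travel":[0,0,0],"delta_rot":[0,0,0],"fingers":0.1}]'
python3 wp.py 1 .061 "(0,0,-.0117)" 14.8 | head -11; python3 look.py w6
```

```text
t: 10.12
position: [0.5272, -0.1051, 0.143]
ee_rot: [0.973, 0.071, 0.219, -0.015]
force: [-0.2, -0.1, -1.0]
width: 0.0307
gripper_force: 79.8
t: 10.25
position: [0.5315, -0.099, 0.1453]
ee_rot: [0.972, 0.075, 0.221, -0.016]
force: [1.1, 0.2, -1.3]
width: 0.0302
gripper_force: 79.8
[ 0.5354 -0.0976  0.149 ]
  mm [ 0.8 -0.1 -0.2] deg [0.01 0.08 0.  ]
  mm [ 0.8 -0.1 -0.2] deg [0.01 0.08 0.  ]
  mm [ 0.8 -0.1 -0.2] deg [0.01 0.08 0.  ]
  mm [ 0.8 -0.1 -0.2] deg [0.01 0.08 0.  ]
  mm [ 0.8 -0.1 -0.2] deg [0.01 0.08 0.  ]
  mm [ 0.8 -0.1 -0.2] deg [0.01 0.08 0.  ]
  mm [ 0.8 -0.1 -0.2] deg [0.01 0.08 0.  ]
[ 0.5531 -0.0949  0.0865]
  mm [-5.8 -0.  32. ] deg [0. 0. 0.]
  mm [-5.8 -0.  32. ] deg [0. 0. 0.]
10.3 [ 0.53233213 -0.09768405  0.1456516 ] [179.93387354 -25.66551928   8.95477466]
```

View pics/w6.png

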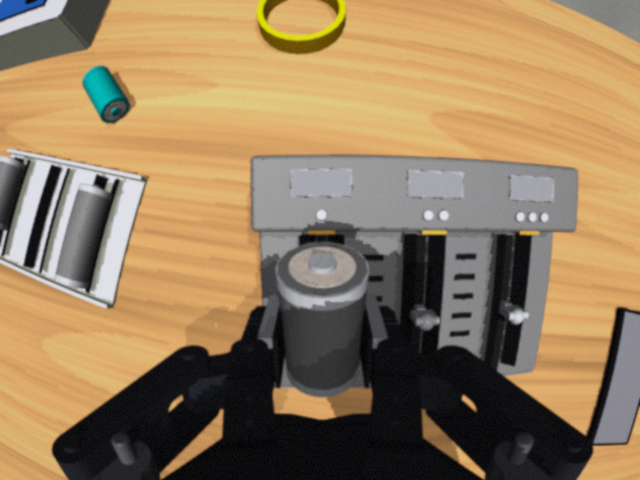

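The cell is lined up with bay 1: the nub is at (322,260), with the pip at (321,215) and the contact at (321,232).

```bash
python3 - <<'E'
from plan import *
c=pickle.load(open("w6.pkl","rb")); Rt,p=pose(r.get_obs())
f=np.radians(14.8)
for cx in(-.003,0,.003): 
    q=np.array([cx+.0305*np.cos(f),0,-.0117-.0305*np.sin(f)]); print(cx,proj(c,p+Rt@q))
q=np.array([-.0305*np.cos(f)+.0165*np.sin(f)*-1,0,-.0117+.0305*np.sin(f)-.0165*np.cos(f)]);print("flat top",proj(c,p+Rt@q))
print(fit_ch(c,[(321,231),(434,231),(529,231)],[(321,215),(435.5,215.5),(531.5,217)])[0])
print(r.get_obs()["joints"])
E
```

```text
-0.003 [318.8522 272.4951]
0 [318.7957 264.7167]
0.003 [318.7393 256.8078]
flat top [319.9112 399.6858]
[ 0.5955 -0.1591  0.157   0.0101]
[ 1.1558  0.4317 -1.1562  2.1876  0.7382  0.4124 -1.9212]
```

```bash
python3 -m pendant '[{"travel":[0.004,0,-0.001],"delta_rot":[0,0.5,0],"fingers":0.1},{"travel":[-0.0058,0,0.032],"delta_rot":[0,0,0],"fingers":0.1},{"travel":[-0.0058,0,0.032],"delta_rot":[0,0,0],"fingers":0.1},{"travel":[0,0,0],"delta_rot":[0,0,0],"fingers":0.1},{"travel":[0,0,0],"delta_rot":[0,0,0],"fingers":0.1}]'
python3 wp.py 1 .061 "(.0017,0,-.0117)" 14.8 | tail -16;  python3 - <<'E'
from plan import *
P=pose(r.get_obs()); rows(P,tool(1,.061,(.0017,0,-.0117),-.046,.02,25,14.8),1)
E
```

```text
t: 10.92
position: [0.5542, -0.0937, 0.0869]
ee_rot: [0.971, 0.077, 0.226, -0.017]
force: [-0.6, -0.7, -0.8]
width: 0.0307
gripper_force: 79.9
  mm [ 1.2  0.1 -9.2] deg [-0.01 -0.01  0.04]
  mm [ 1.2  0.1 -9.2] deg [-0.01 -0.01  0.04]
  mm [ 1.2  0.1 -9.2] deg [-0.01 -0.01  0.04]
  mm [ 1.2  0.1 -9.2] deg [-0.01 -0.01  0.04]
  mm [ 1.2  0.1 -9.2] deg [-0.01 -0.01  0.04]
[ 0.5516 -0.0951  0.0858]
  mm [-5.8 -0.  32. ] deg [0. 0. 0.]
  mm [-5.8 -0.  32. ] deg [0. 0. 0.]
[ 0.5424 -0.0965  0.0748]
  mm [-6.6 -0.   2.9] deg [0. 0. 0.]
  mm [-6.6 -0.   2.9] deg [0. 0. 0.]
[ 0.5444 -0.0962  0.0598]
  mm [-1.2  0.   3.6] deg [-0.   -6.25 -0.  ]
  mm [-0.8  0.   3.7] deg [-0.   -6.25  0.  ]
  mm [-0.4  0.   3.7] deg [ 0.   -6.25 -0.  ]
  mm [0.  0.  3.8] deg [-0.   -6.25 -0.  ]
  mm [-3.   1.  -0.2] deg [-0.06 -0.05  0.26]
```

```bash
python3 -m pendant '[{"travel":[-0.008,0.0005,0.003],"delta_rot":[0,0,0],"fingers":0.1},{"travel":[-0.008,0.0005,0.003],"delta_rot":[0,0,0],"fingers":0.1},{"travel":[0,0,0],"delta_rot":[0,0,0],"fingers":0.1},{"travel":[0,0,0],"delta_rot":[0,0,0],"fingers":0.1}]'
python3 - <<'E'
from plan import *
P=pose(r.get_obs()); rows(P,tool(1,.061,(.0017,0,-.0117),-.058,.012,25,14.8),1);rows(P,tool(1,.061,(.0017,0,-.0117),-.065,.0075,0,14.8),4)
E
```

```text
t: 11.42
position: [0.5428, -0.099, 0.0742]
ee_rot: [0.971, 0.075, 0.227, -0.017]
force: [3.4, -1.0, -0.0]
width: 0.0305
gripper_force: 80.1
  mm [ 0.2 -2.5 -0.6] deg [ 0.08 -0.09  0.08]
  mm [-1.2 -0.6  3.4] deg [ 0.02 -6.27  0.01]
  mm [-0.8 -0.6  3.5] deg [ 0.02 -6.27  0.01]
  mm [-0.4 -0.6  3.6] deg [ 0.02 -6.27  0.01]
  mm [ 0.  -0.6  3.6] deg [ 0.02 -6.27  0.01]
```

Tab contact confirmed: about 4 N, pushing towards +x. Next I rotate the cell down.

```bash
python3 -m pendant '[{"travel":[-0.0014,-0.0006,0.0034],"delta_rot":[0,-6.27,0],"fingers":0.1},{"travel":[-0.001,-0.0006,0.0035],"delta_rot":[0,-6.27,0],"fingers":0.1},{"travel":[-0.0006,-0.0006,0.0036],"delta_rot":[0,-6.27,0],"fingers":0.1},{"travel":[0,-0.0006,0.0036],"delta_rot":[0,-6.27,0],"fingers":0.1},{"travel":[0,0,0],"delta_rot":[0,0,0],"fingers":0.1},{"travel":[0,0,0],"delta_rot":[0,0,0],"fingers":0.1}]'
cat > chk.py <<'E'
import sys; from plan import *
bay,L,cell,phi,x,z,th=[eval(a) for a in sys.argv[1:]]
P=pose(r.get_obs()); G=tool(bay,L,cell,x,z,th,phi); print("deck err now-goal mm",((Rz(CH[2])@S).T@(P[1]-G[1])*1e3).round(1)); rows(P,G,1)
E
python3 chk.py 1 .061 "(.0017,0,-.0117)" 14.8 -.065 .0055 0
```

```text
t: 12.18
position: [0.5436, -0.0958, 0.0589]
ee_rot: [0.997, 0.077, 0.011, -0.0]
force: [5.4, -0.7, -1.4]
width: 0.0303
gripper_force: 80.1
deck err now-goal mm [-0.9  0.6  1.3]
  mm [1.2 0.6 1. ] deg [ 0.05 -0.08  0.08]
```

```bash
python3 -m pendant '[{"travel":[0.003,0.0005,0.001],"delta_rot":[0,0,0],"fingers":0.1},{"travel":[0,0,0.001],"delta_rot":[0,0,0],"fingers":0.1},{"travel":[0,0,0],"delta_rot":[0,0,0],"fingers":0.1}]'; python3 chk.py 1 .061 "(.0017,0,-.0117)" 14.8 -.061 .0055 0
python3 -m pendant '[{"travel":[0,0,0],"delta_rot":[0,0,0],"fingers":0.4},{"travel":[0,0,0],"delta_rot":[0,0,0],"fingers":0.55},{"travel":[0,0,0],"delta_rot":[0,0,0],"fingers":0.55},{"travel":[0,0,-0.04],"delta_rot":[0,0,0],"fingers":0.55},{"travel":[0,0,-0.05],"delta_rot":[0,0,0],"fingers":0.55}]'; python3 look.py w7
```

```text
t: 12.55
position: [0.5454, -0.0964, 0.0581]
ee_rot: [0.997, 0.077, 0.01, 0.001]
force: [-2.9, -1.1, 14.6]
width: 0.0305
gripper_force: 81.8
deck err now-goal mm [-3.5 -0.3  0.1]
  mm [ 3.4 -0.3 -0.8] deg [0.16 0.08 0.05]
t: 13.18
position: [0.5432, -0.096, 0.1469]
ee_rot: [0.997, 0.077, 0.008, -0.001]
force: [1.0, -0.0, -0.6]
width: 0.0465
gripper_force: 0.0
13.225 [ 0.54649479 -0.0950685   0.15365519] [179.85591866  -1.4260612    8.92355887]
```

I have one picture left to view, so I check the seating numerically from the intensity profile along the bay's axis.

```bash
cat > prof.py <<'E'
import sys; from plan import *
n,bay=sys.argv[1],int(sys.argv[2]); c=pickle.load(open(n+".pkl","rb")); g=cv2.cvtColor(c["img"],cv2.COLOR_RGB2GRAY).astype(np.float32)
for y in(-.004,0,.004):
    s=[]
    for x in range(-110,12,2):
        u=proj(c,deck(CH,[x/1e3,.07*(2-bay)+y,.0375])); s.append(f"{x}:{int(cv2.getRectSubPix(g,(2,2),tuple(map(float,u))).mean())}")
    print(y," ".join(s))
E
python3 prof.py w7 1
```

```text
-0.004 -110:210 -108:210 -106:204 -104:201 -102:201 -100:202 -98:202 -96:200 -94:198 -92:198 -90:201 -88:200 -86:192 -84:167 -82:153 -80:147 -78:129 -76:67 -74:44 -72:51 -70:41 -68:32 -66:36 -64:145 -62:229 -60:231 -58:184 -56:147 -54:148 -52:148 -50:149 -48:150 -46:149 -44:136 -42:128 -40:128 -38:129 -36:130 -34:129 -32:130 -30:130 -28:130 -26:130 -24:131 -22:131 -20:132 -18:136 -16:152 -14:133 -12:93 -10:142 -8:152 -6:139 -4:77 -2:104 0:116 2:122 4:100 6:83 8:88 10:88
0 -110:210 -108:211 -106:208 -104:201 -102:199 -100:202 -98:202 -96:201 -94:199 -92:197 -90:200 -88:201 -86:192 -84:165 -82:126 -80:55 -78:34 -76:35 -74:36 -72:34 -70:36 -68:35 -66:51 -64:184 -62:236 -60:231 -58:175 -56:155 -54:155 -52:155 -50:156 -48:149 -46:137 -44:135 -42:136 -40:134 -38:135 -36:136 -34:136 -32:138 -30:137 -28:138 -26:137 -24:137 -22:137 -20:138 -18:138 -16:139 -14:116 -12:101 -10:148 -8:153 -6:136 -4:70 -2:111 0:119 2:130 4:100 6:85 8:92 10:159
0.004 -110:208 -108:211 -106:208 -104:202 -102:199 -100:200 -98:200 -96:200 -94:200 -92:198 -90:199 -88:201 -86:193 -84:166 -82:153 -80:148 -78:116 -76:54 -74:45 -72:46 -70:48 -68:37 -66:34 -64:146 -62:227 -60:224 -58:181 -56:151 -54:153 -52:152 -50:148 -48:136 -46:134 -44:133 -42:135 -40:134 -38:134 -36:134 -34:134 -32:133 -30:132 -28:132 -26:132 -24:133 -22:133 -20:133 -18:132 -16:131 -14:138 -12:146 -10:146 -8:144 -6:135 -4:74 -2:106 0:121 2:120 4:99 6:85 8:89 10:88
```

```bash
python3 -m pendant '[{"travel":[0,0,-0.02],"delta_rot":[0,0,0],"fingers":0.55},{"travel":[0,0,0],"delta_rot":[0,0,0],"fingers":0.55},{"travel":[0,0,0],"delta_rot":[0,0,0],"fingers":0.55}]'; python3 look.py w8; python3 prof.py w8 1 | sed -n 2p; python3 - <<'E'
import cv2; from plan import *
c=pickle.load(open("w8.pkl","rb"))
u,v=proj(c,deck(CH,[-.02,.07,.03])).astype(int); print(u,v)
for b in (1,2,3): print("edge pred",proj(c,deck(CH,[.0005,.07*(2-b),.031])),"pip pred",proj(c,deck(CH,[.0098,.07*(2-b),.032])))
a=c["img"][:,:,::-1]; x0,y0=u-80,max(0,v-110)
cv2.imwrite("pics/w8c.png",cv2.resize(a[y0:y0+170,x0:x0+220],None,fx=3.5,fy=3.5,interpolation=2)); print(x0,y0)
E
```

```text
t: 13.6
position: [0.5432, -0.0964, 0.1659]
ee_rot: [0.997, 0.077, 0.009, -0.0]
force: [0.3, -0.3, 0.5]
width: 0.0468
gripper_force: 0.0
13.65 [ 0.54312269 -0.0963209   0.16576247] [179.95955077  -1.01310064   8.84299864]
0 -110:205 -108:199 -106:196 -104:196 -102:196 -100:197 -98:195 -96:194 -94:193 -92:196 -90:194 -88:181 -86:151 -84:115 -82:50 -80:34 -78:31 -76:32 -74:34 -72:32 -70:33 -68:32 -66:55 -64:183 -62:232 -60:230 -58:179 -56:149 -54:150 -52:150 -50:152 -48:151 -46:141 -44:132 -42:132 -40:132 -38:133 -36:133 -34:132 -32:132 -30:132 -28:133 -26:134 -24:134 -22:134 -20:134 -18:137 -16:152 -14:154 -12:173 -10:231 -8:199 -6:131 -4:71 -2:108 0:115 2:125 4:92 6:82 8:94 10:154
322 229
edge pred [322.3915 201.682 ] pip pred [322.3977 188.4652]
edge pred [434.2676 202.9529] pip pred [436.7839 190.2068]
edge pred [528.9413 205.9661] pip pred [532.9283 194.346 ]
242 119
```

```bash
python3 - <<'E'
from plan import *
c=pickle.load(open("w8.pkl","rb")); g=cv2.cvtColor(c["img"],cv2.COLOR_RGB2GRAY).astype(float); im=c["img"].astype(float)
for u,v in [(322.4,188.5)]:
    w=g[180:198,312:333]; m=np.clip(w-w.max()*.75,0,None); ys,xs=np.mgrid[180:198,312:333]; print("pip",(xs*m).sum()/m.sum(),(ys*m).sum()/m.sum())
print("col 322 rows 185-215",[(v,im[v,322].astype(int).tolist()) for v in range(184,216)])
for x in(-.0025,0,-.0045): print(x,"body top end pred",proj(c,deck(CH,[x,.07,.0385])),"nub top",proj(c,deck(CH,[x,.07,.027])))
E
```

```text
pip 322.46666666666664 188.1405128205128
col 322 rows 185-215 [(184, [153, 155, 142]), (185, [172, 173, 160]), (186, [180, 182, 167]), (187, [183, 186, 171]), (188, [179, 181, 167]), (189, [173, 176, 160]), (190, [170, 174, 157]), (191, [167, 169, 157]), (192, [159, 161, 147]), (193, [137, 139, 129]), (194, [113, 113, 110]), (195, [91, 93, 92]), (196, [88, 90, 89]), (197, [91, 91, 91]), (198, [83, 83, 84]), (199, [79, 79, 78]), (200, [75, 71, 65]), (201, [104, 85, 61]), (202, [133, 99, 43]), (203, [152, 115, 51]), (204, [155, 123, 72]), (205, [145, 126, 98]), (206, [132, 122, 114]), (207, [124, 116, 111]), (208, [117, 110, 104]), (209, [116, 109, 103]), (210, [119, 113, 107]), (211, [112, 106, 103]), (212, [89, 85, 82]), (213, [68, 64, 65]), (214, [75, 78, 78]), (215, [104, 105, 107])]
-0.0025 body top end pred [322.3836 211.8761] nub top [322.3922 203.1007]
0 body top end pred [322.3855 208.1485] nub top [322.394 199.495]
-0.0045 body top end pred [322.382  214.8296] nub top [322.3907 205.9599]
```

The short cell is seated: its top edge at row 212.5 puts the nub tip at about x = -0.4 mm. Next is the middle cell.

```bash
cat > grab.py <<'E'
import sys; from plan import *
x,y,yaw=[float(a) for a in sys.argv[1:4]]
Rt=Rz(np.radians(yaw))@R.from_euler("y",15,degrees=True).as_matrix()@np.diag([1,-1,-1.])
g=np.array([x,y,.027])-Rt@np.array([0,0,-.0125]); a=(Rt,g+[0,0,.10]); P=pose(r.get_obs())
print("above",a[1],"d-grasp",g); rows(P,a,int(sys.argv[4])); print("down total"); rows(P if int(sys.argv[4])==1 else a,(Rt,g),1)
E
python3 grab.py .577 .2515 -4.9 8
```

```text
above [0.5738 0.2518 0.1149] d-grasp [0.5738 0.2518 0.0149]
  mm [ 10.4 -42.4   6.5] deg [ 0.21 -1.99  1.71]
  mm [  9.3 -42.7   6.3] deg [ 0.21 -1.99  1.71]
  mm [  8.3 -42.9   6.2] deg [ 0.21 -1.99  1.71]
  mm [  7.2 -43.1   6.1] deg [ 0.21 -1.99  1.71]
  mm [  6.1 -43.3   6. ] deg [ 0.21 -1.99  1.71]
  mm [  5.  -43.4   6. ] deg [ 0.21 -1.99  1.71]
  mm [  3.9 -43.6   6. ] deg [ 0.21 -1.99  1.71]
  mm [  2.8 -43.6   6. ] deg [ 0.21 -1.99  1.71]
down total
  mm [25.9  0.  96.6] deg [0. 0. 0.]
```

```bash
python3 -m pendant '[{"travel":[0.0104,-0.0424,0.0065],"delta_rot":[0.21,-1.99,1.71],"fingers":0.6},{"travel":[0.0093,-0.0427,0.0063],"delta_rot":[0.21,-1.99,1.71],"fingers":0.6},{"travel":[0.0083,-0.0429,0.0062],"delta_rot":[0.21,-1.99,1.71],"fingers":0.6},{"travel":[0.0072,-0.0431,0.0061],"delta_rot":[0.21,-1.99,1.71],"fingers":0.6},{"travel":[0.0061,-0.0433,0.006],"delta_rot":[0.21,-1.99,1.71],"fingers":0.6},{"travel":[0.005,-0.0434,0.006],"delta_rot":[0.21,-1.99,1.71],"fingers":0.6},{"travel":[0.0039,-0.0436,0.006],"delta_rot":[0.21,-1.99,1.71],"fingers":0.6},{"travel":[0.0028,-0.0436,0.006],"delta_rot":[0.21,-1.99,1.71],"fingers":0.6}]'; python3 -m pendant '[{"travel":[0,0,0],"delta_rot":[0,0,0],"fingers":0.6},{"travel":[0,0,0],"delta_rot":[0,0,0],"fingers":0.6}]'; python3 grab.py .577 .2515 -4.9 1; python3 - <<'E'
from h import *
print(r.get_obs()["joints"])
E
```

```text
t: 14.65
position: [0.574, 0.253, 0.1142]
ee_rot: [0.99, -0.043, -0.131, -0.005]
force: [-0.0, 0.3, 0.9]
width: 0.051
gripper_force: 0.0
t: 14.9
position: [0.5741, 0.2513, 0.1147]
ee_rot: [0.991, -0.042, -0.13, -0.004]
force: [0.5, -1.2, 0.1]
width: 0.051
gripper_force: 0.0
above [0.5738 0.2518 0.1149] d-grasp [0.5738 0.2518 0.0149]
  mm [-0.4 -0.5 -0.1] deg [ 0.13 -0.06  0.02]
down total
  mm [25.4 -0.7 96.5] deg [ 0.13 -0.06  0.02]
[ 0.10592054  0.85049431 -0.90836785  1.44917974  0.47318261  1.33586507
 -2.48911942]
```

```bash
python3 -m pendant '[{"travel":[0.0105,0,0.04],"delta_rot":[0,0,0],"fingers":0.6},{"travel":[0.0095,0,0.0365],"delta_rot":[0,0,0],"fingers":0.6},{"travel":[0.0052,0,0.02],"delta_rot":[0,0,0],"fingers":0.6},{"travel":[0,0,0],"delta_rot":[0,0,0],"fingers":0.6}]'; python3 grab.py .577 .2515 -4.9 1 | tail -1
```

```text
t: 15.4
position: [0.5736, 0.2504, 0.0152]
ee_rot: [0.991, -0.043, -0.13, -0.005]
force: [0.1, -0.3, 0.0]
width: 0.0513
gripper_force: 0.0
  mm [ 0.1 -1.4  0.2] deg [ 0.11 -0.02 -0.08]
```

```bash
python3 -m pendant '[{"travel":[0,-0.001,0],"delta_rot":[0,0,0],"fingers":0.3},{"travel":[0,0,0],"delta_rot":[0,0,0],"fingers":0.1},{"travel":[0,0,0],"delta_rot":[0,0,0],"fingers":0.1},{"travel":[0,0,0],"delta_rot":[0,0,0],"fingers":0.1}]' 80
python3 - <<'E'
from h import *
Rt,p=pose(r.get_obs()); print("cell in tool",Rt.T@(np.array([.577,.2515,.027])-p))
E
python3 -m pendant '[{"travel":[-0.0155,0,-0.058],"delta_rot":[0,0,0],"fingers":0.1},{"travel":[-0.0155,0,-0.058],"delta_rot":[0,0,0],"fingers":0.1},{"travel":[0,0,0],"delta_rot":[0,0,0],"fingers":0.1},{"travel":[0,0,0],"delta_rot":[0,0,0],"fingers":0.1}]'
python3 look.py w9; cat > nub.py <<'E'
import sys; from plan import *
n,L,cz,phi=sys.argv[1],float(sys.argv[2]),float(sys.argv[3]),np.radians(float(sys.argv[4]))
c=pickle.load(open(n+".pkl","rb")); Rt,p=pose(r.get_obs()); g=cv2.cvtColor(c["img"],cv2.COLOR_RGB2GRAY).astype(np.float32)
def at(s,h,cx=0): # s along axis from the centre, h above the axis
    return proj(c,p+Rt@np.array([cx+s*np.cos(phi)-h*np.sin(phi),0,cz-s*np.sin(phi)-h*np.cos(phi)]))
print("nub tip px",at(L/2,0),"body edge top px",at(L/2-.0025,.0165))
print(" ".join(f"{s:g}:{int(cv2.getRectSubPix(g,(3,1),tuple(map(float,at(s/1e3,.0165)))).mean())}" for s in np.arange(L*500-22,L*500+10,1)))
E
python3 nub.py w9 .076 -.0125 14.8
```

```text
t: 15.9
position: [0.5752, 0.2524, 0.0182]
ee_rot: [0.991, -0.043, -0.128, -0.005]
force: [-0.6, -3.9, 6.7]
width: 0.0305
gripper_force: 79.5
cell in tool [-0.00039257  0.00073156 -0.00899825]
t: 16.4
position: [0.5741, 0.2528, 0.1367]
ee_rot: [0.991, -0.042, -0.129, -0.005]
force: [-1.0, -0.3, -2.0]
width: 0.0302
gripper_force: 80.0
16.45 [0.57372002 0.25245431 0.13560968] [179.89690789  14.88614471  -4.90981329]
nub tip px [323.5059 249.6946] body edge top px [323.5057 285.5214]
16:117 17:116 18:117 19:118 20:118 21:117 22:118 23:118 24:117 25:104 26:66 27:58 28:59 29:58 30:59 31:59 32:59 33:87 34:101 35:101 36:102 37:102 38:94 39:59 40:45 41:45 42:68 43:87 44:89 45:87 46:87 47:96
```

```bash
python3 nub.py w9 .076 -.0095 14.8; sed -i 's/(7,2,2/(9,2,2/' wp.py; python3 wp.py 2 .076 "(-.0004,0,-.0095)" 14.9
```

```text
nub tip px [323.5    246.9281] body edge top px [323.5002 281.6489]
16:117 17:118 18:118 19:117 20:118 21:119 22:117 23:106 24:68 25:58 26:59 27:58 28:59 29:58 30:59 31:77 32:101 33:101 34:101 35:103 36:101 37:76 38:49 39:42 40:48 41:83 42:87 43:89 44:87 45:88 46:100 47:100
[ 0.5511 -0.166   0.1561]
  mm [ 0.8 46.5 -2.5] deg [ 0.16  4.53 -1.54]
  mm [-0.2 46.5 -2.6] deg [ 0.16  4.53 -1.54]
  mm [-1.3 46.5 -2.8] deg [ 0.16  4.53 -1.54]
  mm [-2.3 46.5 -3.1] deg [ 0.16  4.53 -1.54]
  mm [-3.3 46.4 -3.4] deg [ 0.16  4.53 -1.54]
  mm [-4.2 46.3 -3.8] deg [ 0.16  4.53 -1.54]
  mm [-5.2 46.1 -4.3] deg [ 0.16  4.53 -1.54]
  mm [-6.  46.  -4.9] deg [ 0.16  4.53 -1.54]
  mm [-6.8 45.8 -5.6] deg [ 0.16  4.53 -1.54]
[ 0.5688 -0.1633  0.0936]
  mm [-5.7  0.  32. ] deg [0. 0. 0.]
  mm [-5.7  0.  32. ] deg [0. 0. 0.]
[ 0.5453 -0.1669  0.0784]
  mm [-9.3 -0.   1. ] deg [0. 0. 0.]
  mm [-9.3 -0.   1. ] deg [0. 0. 0.]
  mm [-9.3 -0.   1. ] deg [0. 0. 0.]
[ 0.5499 -0.1662  0.06  ]
  mm [-1.  -0.   4.7] deg [ 0.   -6.25 -0.  ]
  mm [-0.5 -0.   4.7] deg [-0.   -6.25 -0.  ]
  mm [ 0.1 -0.   4.8] deg [ 0.   -6.25  0.  ]
  mm [ 0.6 -0.   4.7] deg [-0.   -6.25 -0.  ]
```

```bash
python3 -m pendant '[{"travel":[0.0005,0.0465,-0.004],"delta_rot":[0.16,4.53,-1.54],"fingers":0.1},{"travel":[-0.0005,0.0465,-0.004],"delta_rot":[0.16,4.53,-1.54],"fingers":0.1},{"travel":[-0.0015,0.0465,-0.004],"delta_rot":[0.16,4.53,-1.54],"fingers":0.1},{"travel":[-0.0025,0.0465,-0.0035],"delta_rot":[0.16,4.53,-1.54],"fingers":0.1},{"travel":[-0.0035,0.0464,-0.0035],"delta_rot":[0.16,4.53,-1.54],"fingers":0.1},{"travel":[-0.0045,0.0463,-0.0035],"delta_rot":[0.16,4.53,-1.54],"fingers":0.1},{"travel":[-0.0055,0.0461,-0.004],"delta_rot":[0.16,4.53,-1.54],"fingers":0.1},{"travel":[-0.0063,0.046,-0.0045],"delta_rot":[0.16,4.53,-1.54],"fingers":0.1}]'
python3 -m pendant '[{"travel":[-0.0071,0.0458,-0.005],"delta_rot":[0.16,4.53,-1.54],"fingers":0.1},{"travel":[0,0,0],"delta_rot":[0,0,0],"fingers":0.1},{"travel":[0,0,0],"delta_rot":[0,0,0],"fingers":0.1}]'
python3 look.py w10; python3 nub.py w10 .076 -.0095 14.9
for a in "-.046 .085 25" "-.046 .02 25"; do python3 chk.py 2 .076 "(.002,0,-.0095)" 14.9 $a; done
```

```text
t: 17.45
position: [0.5514, -0.1205, 0.1567]
ee_rot: [0.98, 0.062, 0.187, -0.016]
force: [0.6, -1.0, -1.8]
width: 0.03
gripper_force: 80.1
t: 17.82
position: [0.5492, -0.1657, 0.1583]
ee_rot: [0.972, 0.073, 0.224, -0.018]
force: [0.9, 0.5, -2.2]
width: 0.0304
gripper_force: 80.3
17.875 [ 0.54980191 -0.1645805   0.1587813 ] [-179.87124565  -26.04859171    8.7442164 ]
nub tip px [318.9622 245.912 ] body edge top px [318.666  281.1955]
16:61 17:60 18:61 19:61 20:62 21:63 22:62 23:63 24:61 25:63 26:94 27:108 28:109 29:109 30:117 31:164 32:183 33:185 34:185 35:184 36:170 37:117 38:77 39:77 40:102 41:149 42:152 43:154 44:151 45:159 46:179 47:165
deck err now-goal mm [2.1 1.6 3.3]
  mm [-2.7  1.6  2.9] deg [-0.11  0.05 -0.04]
deck err now-goal mm [ 2.1  1.6 68.3]
  mm [-14.    1.7  66.9] deg [-0.11  0.05 -0.04]
```

```bash
python3 -m pendant '[{"travel":[-0.007,0.0005,0.0335],"delta_rot":[0,0,0],"fingers":0.1},{"travel":[-0.007,0.0005,0.0335],"delta_rot":[0,0,0],"fingers":0.1},{"travel":[0,0,0],"delta_rot":[0,0,0],"fingers":0.1},{"travel":[0,0,0],"delta_rot":[0,0,0],"fingers":0.1}]'
for a in "-.046 .02 25" "-.073 .012 25"; do python3 chk.py 2 .076 "(.002,0,-.0095)" 14.9 $a; done
```

```text
t: 18.38
position: [0.5677, -0.162, 0.094]
ee_rot: [0.971, 0.076, 0.225, -0.018]
force: [0.4, 1.2, -0.7]
width: 0.0306
gripper_force: 80.2
deck err now-goal mm [1.7 1.4 1.1]
  mm [-1.8  1.4  0.8] deg [-0.09 -0.04  0.13]
deck err now-goal mm [28.7  1.4  9.1]
  mm [-29.8   1.3   3.9] deg [-0.09 -0.04  0.13]
```

```bash
python3 -m pendant '[{"travel":[-0.01,0.0005,0.0013],"delta_rot":[0,0,0],"fingers":0.1},{"travel":[-0.01,0.0005,0.0013],"delta_rot":[0,0,0],"fingers":0.1},{"travel":[-0.01,0.0003,0.0013],"delta_rot":[0,0,0],"fingers":0.1},{"travel":[0,0,0],"delta_rot":[0,0,0],"fingers":0.1},{"travel":[0,0,0],"delta_rot":[0,0,0],"fingers":0.1}]'
python3 chk.py 2 .076 "(.002,0,-.0095)" 14.9 -.073 .012 25; python3 - <<'E'
from plan import *
P=pose(r.get_obs()); rows(P,tool(2,.076,(.002,0,-.0095),-.080,.0075,0,14.9),4)
E
```

```text
t: 19.0
position: [0.5437, -0.1696, 0.0779]
ee_rot: [0.971, 0.074, 0.227, -0.017]
force: [4.8, 0.7, 1.8]
width: 0.0301
gripper_force: 80.6
deck err now-goal mm [ 0.3 -2.5  0.5]
  mm [-0.3 -2.5  0.4] deg [ 0.06 -0.23 -0.03]
  mm [-1.  -0.6  4.5] deg [ 0.01 -6.31 -0.01]
  mm [-0.5 -0.6  4.6] deg [ 0.01 -6.31 -0.01]
  mm [-0.  -0.6  4.6] deg [ 0.01 -6.31 -0.01]
  mm [ 0.5 -0.6  4.6] deg [ 0.01 -6.31 -0.01]
```

```bash
python3 -m pendant '[{"travel":[-0.0012,-0.0004,0.0045],"delta_rot":[0,-6.3,0],"fingers":0.1},{"travel":[-0.0007,-0.0004,0.0046],"delta_rot":[0,-6.3,0],"fingers":0.1},{"travel":[-0.0002,-0.0004,0.0046],"delta_rot":[0,-6.3,0],"fingers":0.1},{"travel":[0.0003,-0.0004,0.0046],"delta_rot":[0,-6.3,0],"fingers":0.1},{"travel":[0,0,0],"delta_rot":[0,0,0],"fingers":0.1},{"travel":[0,0,0],"delta_rot":[0,0,0],"fingers":0.1}]'
python3 chk.py 2 .076 "(.002,0,-.0095)" 14.9 -.08 .0055 0;
```

```text
t: 19.75
position: [0.5477, -0.1663, 0.0591]
ee_rot: [0.997, 0.076, 0.01, -0.001]
force: [6.5, 2.1, -0.6]
width: 0.0302
gripper_force: 80.7
deck err now-goal mm [-0.1  0.2  1.1]
  mm [0.3 0.2 1. ] deg [-0.07 -0.09 -0.02]
```

```bash
python3 -m pendant '[{"travel":[0.002,0,0.001],"delta_rot":[0,0,0],"fingers":0.1},{"travel":[0,0,0.0015],"delta_rot":[0,0,0],"fingers":0.1},{"travel":[0,0,0],"delta_rot":[0,0,0],"fingers":0.1}]'; python3 chk.py 2 .076 "(.002,0,-.0095)" 14.9 -.076 .0055 0
python3 -m pendant '[{"travel":[0,0,0],"delta_rot":[0,0,0],"fingers":0.4},{"travel":[0,0,0],"delta_rot":[0,0,0],"fingers":0.55},{"travel":[0,0,0],"delta_rot":[0,0,0],"fingers":0.55},{"travel":[0,0,-0.04],"delta_rot":[0,0,0],"fingers":0.55},{"travel":[0,0,-0.06],"delta_rot":[0,0,0],"fingers":0.55},{"travel":[0,0,0],"delta_rot":[0,0,0],"fingers":0.55},{"travel":[0,0,0],"delta_rot":[0,0,0],"fingers":0.55}]'; python3 look.py w11
cat > seat.py <<'E'
import sys; from plan import *
n=sys.argv[1]; c=pickle.load(open(n+".pkl","rb")); g=cv2.cvtColor(c["img"],cv2.COLOR_RGB2GRAY).astype(np.float32)
def s(bay,x,z): return int(cv2.getRectSubPix(g,(5,1),tuple(map(float,proj(c,deck(CH,[x/1e3,.07*(2-bay),z]))))).mean())
for b,L in zip((1,2,3),(61,76,91)): print("bay",b,"nub end",[(x,s(b,x,.0385)) for x in np.arange(-10,3,1)],"flat end",[(x,s(b,x,.0385)) for x in np.arange(-L-5,-L+6,1)])
E
python3 seat.py w8; python3 seat.py w11
```

```text
t: 20.12
position: [0.5482, -0.1668, 0.0583]
ee_rot: [0.997, 0.076, 0.009, -0.0]
force: [-5.7, 1.1, 22.4]
width: 0.0305
gripper_force: 83.3
deck err now-goal mm [-3.9 -0.4  0.2]
  mm [ 3.8 -0.4 -0.8] deg [ 0.08  0.07 -0.04]
t: 21.0
position: [0.5454, -0.1674, 0.1552]
ee_rot: [0.997, 0.076, 0.007, -0.001]
force: [-0.6, 0.1, -1.3]
width: 0.047
gripper_force: 0.0
21.05 [ 0.54501284 -0.16727756  0.15455547] [-179.95100891   -0.79411674    8.73184593]
bay 1 nub end [(np.int64(-10), 226), (np.int64(-9), 233), (np.int64(-8), 225), (np.int64(-7), 182), (np.int64(-6), 149), (np.int64(-5), 119), (np.int64(-4), 79), (np.int64(-3), 72), (np.int64(-2), 100), (np.int64(-1), 111), (np.int64(0), 112), (np.int64(1), 119), (np.int64(2), 125)] flat end [(np.int64(-66), 36), (np.int64(-65), 57), (np.int64(-64), 119), (np.int64(-63), 193), (np.int64(-62), 227), (np.int64(-61), 233), (np.int64(-60), 233), (np.int64(-59), 229), (np.int64(-58), 209), (np.int64(-57), 172), (np.int64(-56), 151)]
bay 2 nub end [(np.int64(-10), 9), (np.int64(-9), 10), (np.int64(-8), 9), (np.int64(-7), 8), (np.int64(-6), 11), (n
[... 1815 characters left out ...]
71), (np.int64(-78), 139), (np.int64(-77), 204), (np.int64(-76), 231), (np.int64(-75), 236), (np.int64(-74), 236), (np.int64(-73), 229), (np.int64(-72), 201), (np.int64(-71), 168)]
bay 3 nub end [(np.int64(-10), 9), (np.int64(-9), 9), (np.int64(-8), 12), (np.int64(-7), 10), (np.int64(-6), 8), (np.int64(-5), 12), (np.int64(-4), 9), (np.int64(-3), 10), (np.int64(-2), 9), (np.int64(-1), 10), (np.int64(0), 10), (np.int64(1), 18), (np.int64(2), 52)] flat end [(np.int64(-96), 117), (np.int64(-95), 125), (np.int64(-94), 129), (np.int64(-93), 133), (np.int64(-92), 136), (np.int64(-91), 136), (np.int64(-90), 135), (np.int64(-89), 132), (np.int64(-88), 127), (np.int64(-87), 115), (np.int64(-86), 100)]
```

Bays 1 and 2 show the same seated profile, so both are good. Next is the long cell.

```bash
python3 grab.py .552 .1215 -4.9 7
```

```text
above [0.5488 0.1218 0.1149] d-grasp [0.5488 0.1218 0.0149]
  mm [  6.7 -40.7   5.8] deg [ 0.23 -2.24  1.94]
  mm [  5.6 -40.9   5.7] deg [ 0.23 -2.24  1.94]
  mm [  4.4 -41.1   5.7] deg [ 0.23 -2.24  1.94]
  mm [  3.2 -41.2   5.7] deg [ 0.23 -2.24  1.94]
  mm [  2.1 -41.2   5.8] deg [ 0.23 -2.24  1.94]
  mm [  0.9 -41.3   5.9] deg [ 0.23 -2.24  1.94]
  mm [ -0.3 -41.2   6. ] deg [ 0.23 -2.24  1.94]
down total
  mm [25.9  0.  96.6] deg [0. 0. 0.]
```

```bash
python3 -m pendant '[{"travel":[0.0067,-0.0407,0.0058],"delta_rot":[0.23,-2.24,1.94],"fingers":0.6},{"travel":[0.0056,-0.0409,0.0057],"delta_rot":[0.23,-2.24,1.94],"fingers":0.6},{"travel":[0.0044,-0.0411,0.0057],"delta_rot":[0.23,-2.24,1.94],"fingers":0.6},{"travel":[0.0032,-0.0412,0.0057],"delta_rot":[0.23,-2.24,1.94],"fingers":0.6},{"travel":[0.0021,-0.0412,0.0058],"delta_rot":[0.23,-2.24,1.94],"fingers":0.6},{"travel":[0.0009,-0.0413,0.0059],"delta_rot":[0.23,-2.24,1.94],"fingers":0.6},{"travel":[-0.0003,-0.0412,0.006],"delta_rot":[0.23,-2.24,1.94],"fingers":0.6},{"travel":[0,0,0],"delta_rot":[0,0,0],"fingers":0.6}]'; python3 -m pendant '[{"travel":[0,0,0],"delta_rot":[0,0,0],"fingers":0.6},{"travel":[0.0105,0,0.04],"delta_rot":[0,0,0],"fingers":0.6},{"travel":[0.0095,0,0.0365],"delta_rot":[0,0,0],"fingers":0.6}]';  python3 -m pendant '[{"travel":[0,0,0],"delta_rot":[0,0,0],"fingers":0.6}]'; python3 grab.py .552 .1215 -4.9 1
```

```text
t: 22.05
position: [0.5479, 0.126, 0.1139]
ee_rot: [0.991, -0.039, -0.131, -0.006]
force: [0.0, 0.4, -0.5]
width: 0.0513
gripper_force: 0.0
t: 22.42
position: [0.5497, 0.1197, 0.0357]
ee_rot: [0.991, -0.043, -0.129, -0.005]
force: [0.9, -0.4, 0.9]
width: 0.0518
gripper_force: 0.0
t: 22.55
position: [0.5476, 0.1194, 0.0344]
ee_rot: [0.99, -0.043, -0.132, -0.004]
force: [0.2, -0.5, 0.1]
width: 0.0513
gripper_force: 0.0
above [0.5488 0.1218 0.1149] d-grasp [0.5488 0.1218 0.0149]
  mm [-20.1  -2.2 -78. ] deg [ 0.14  0.14 -0.11]
down total
  mm [ 6.1 -2.5 18.5] deg [ 0.14  0.14 -0.11]
```

```bash
python3 -m pendant '[{"travel":[0.0055,-0.0015,0.0185],"delta_rot":[0,0,0],"fingers":0.6},{"travel":[0,0,0],"delta_rot":[0,0,0],"fingers":0.6},{"travel":[0,0,0],"delta_rot":[0,0,0],"fingers":0.3},{"travel":[0,0,0],"delta_rot":[0,0,0],"fingers":0.1},{"travel":[0,0,0],"delta_rot":[0,0,0],"fingers":0.1},{"travel":[0,0,0],"delta_rot":[0,0,0],"fingers":0.1}]' 90
python3 - <<'E'
from h import *
Rt,p=pose(r.get_obs()); print("cell in tool",Rt.T@(np.array([.552,.1215,.027])-p))
E
python3 -m pendant '[{"travel":[-0.0155,0,-0.058],"delta_rot":[0,0,0],"fingers":0.1},{"travel":[-0.0155,0,-0.058],"delta_rot":[0,0,0],"fingers":0.1},{"travel":[0,0,-0.02],"delta_rot":[0,0,0],"fingers":0.1},{"travel":[0,0,0],"delta_rot":[0,0,0],"fingers":0.1},{"travel":[0,0,0],"delta_rot":[0,0,0],"fingers":0.1}]'
python3 look.py w12;python3 nub.py w12 .091 -.0095 14.9;  python3 wp.py 3 .091 "(.0,0,-.0095)" 14.9
```

```text
t: 23.3
position: [0.5505, 0.1209, 0.0189]
ee_rot: [0.991, -0.043, -0.129, -0.003]
force: [-1.7, -8.7, 7.0]
width: 0.0304
gripper_force: 88.7
cell in tool [-0.00069811 -0.00064166 -0.00820196]
t: 23.92
position: [0.5543, 0.1227, 0.1559]
ee_rot: [0.991, -0.042, -0.13, -0.005]
force: [0.5, 0.2, -3.3]
width: 0.03
gripper_force: 90.4
23.975 [0.55411392 0.1227078  0.15558091] [179.92316868  14.97438275  -4.88694213]
nub tip px [322.3182 229.4593] body edge top px [322.2424 263.9826]
23.5:118 24.5:103 25.5:66 26.5:57 27.5:57 28.5:59 29.5:57 30.5:59 31.5:57 32.5:58 33.5:58 34.5:59 35.5:59 36.5:65 37.5:94 38.5:100 39.5:102 40.5:101 41.5:100 42.5:83 43.5:52 44.5:43 45.5:48 46.5:86 47.5:87 48.5:89 49.5:87 50.5:91 51.5:101 52.5:92 53.5:74 54.5:73
[ 0.567  -0.2344  0.1608]
  mm [ 4.5 39.4 -1.7] deg [ 0.16  4.54 -1.54]
  mm [ 3.6 39.5 -1.5] deg [ 0.16  4.54 -1.54]
  mm [ 2.6 39.6 -1.4] deg [ 0.16  4.54 -1.54]
  mm [ 1.7 39.6 -1.3] deg [ 0.16  4.54 -1.54]
  mm [ 0.7 39.7 -1.4] deg [ 0.16  4.54 -1.54]
  mm [-0.3 39.7 -1.5] deg [ 0.16  4.54 -1.54]
  mm [-1.2 39.7 -1.6] deg [ 0.16  4.54 -1.54]
  mm [-2.1 39.6 -1.9] deg [ 0.16  4.54 -1.54]
  mm [-3.  39.5 -2.2] deg [ 0.16  4.54 -1.54]
[ 0.5847 -0.2316  0.0983]
  mm [-5.7 -0.  32. ] deg [0. 0. 0.]
  mm [-5.7 -0.  32. ] deg [0. 0. 0.]
[ 0.547  -0.2375  0.0791]
  mm [-10.7   0.    0.1] deg [0. 0. 0.]
  mm [-10.7   0.    0.1] deg [0. 0. 0.]
  mm [-10.7   0.    0.1] deg [0. 0. 0.]
  mm [-10.7   0.    0.1] deg [0. 0. 0.]
[ 0.5531 -0.2365  0.0579]
  mm [-0.9  0.   5.4] deg [ 0.   -6.25 -0.  ]
  mm [-0.3  0.   5.5] deg [-0.   -6.25 -0.  ]
  mm [0.3 0.  5.5] deg [ 0.   -6.25  0.  ]
  mm [0.9 0.  5.4] deg [-0.   -6.25 -0.  ]
```

```bash
python3 -m pendant '[{"travel":[0.0045,0.0394,-0.0025],"delta_rot":[0.16,4.54,-1.54],"fingers":0.1},{"travel":[0.0036,0.0395,-0.0025],"delta_rot":[0.16,4.54,-1.54],"fingers":0.1},{"travel":[0.0026,0.0396,-0.0025],"delta_rot":[0.16,4.54,-1.54],"fingers":0.1},{"travel":[0.0016,0.0396,-0.0025],"delta_rot":[0.16,4.54,-1.54],"fingers":0.1},{"travel":[0.0006,0.0397,-0.0015],"delta_rot":[0.16,4.54,-1.54],"fingers":0.1},{"travel":[-0.0003,0.0397,-0.0015],"delta_rot":[0.16,4.54,-1.54],"fingers":0.1},{"travel":[-0.0012,0.0397,-0.0015],"delta_rot":[0.16,4.54,-1.54],"fingers":0.1},{"travel":[-0.0022,0.0396,-0.0015],"delta_rot":[0.16,4.54,-1.54],"fingers":0.1}]'
python3 -m pendant '[{"travel":[-0.0032,0.0395,-0.002],"delta_rot":[0.16,4.54,-1.54],"fingers":0.1},{"travel":[0,0,0],"delta_rot":[0,0,0],"fingers":0.1},{"travel":[0,0,0],"delta_rot":[0,0,0],"fingers":0.1}]'
python3 look.py w13; python3 nub.py w13 .091 -.0095 14.9
for a in "-.046 .085 25" "-.046 .02 25"; do python3 chk.py 3 .091 "(.0005,0,-.009)" 14.9 $a; done
```

```text
t: 24.98
position: [0.5655, -0.1952, 0.1638]
ee_rot: [0.98, 0.062, 0.187, -0.017]
force: [1.0, -1.2, -2.9]
width: 0.0302
gripper_force: 90.5
t: 25.35
position: [0.5671, -0.2335, 0.1642]
ee_rot: [0.971, 0.074, 0.225, -0.019]
force: [0.0, 1.2, -1.8]
width: 0.0303
gripper_force: 90.6
25.4 [ 0.56776481 -0.23258748  0.16467855] [-179.85267683  -26.13930804    8.76811643]
nub tip px [319.4835 227.4849] body edge top px [319.1996 262.1512]
23.5:59 24.5:60 25.5:62 26.5:64 27.5:94 28.5:108 29.5:108 30.5:107 31.5:108 32.5:108 33.5:107 34.5:107 35.5:113 36.5:168 37.5:179 38.5:181 39.5:181 40.5:180 41.5:162 42.5:104 43.5:76 44.5:77 45.5:138 46.5:147 47.5:152 48.5:149 49.5:153 50.5:175 51.5:168 52.5:129 53.5:125 54.5:126
deck err now-goal mm [2.6 1.7 3. ]
  mm [-3.1  1.7  2.5] deg [-0.14 -0.04 -0.01]
deck err now-goal mm [ 2.6  1.7 68. ]
  mm [-14.6   1.8  66.5] deg [-0.14 -0.04 -0.01]
```

```bash
python3 -m pendant '[{"travel":[-0.007,0.001,0.033],"delta_rot":[0,0,0],"fingers":0.1},{"travel":[-0.007,0.0005,0.033],"delta_rot":[0,0,0],"fingers":0.1},{"travel":[0,0,0],"delta_rot":[0,0,0],"fingers":0.1},{"travel":[0,0,0],"delta_rot":[0,0,0],"fingers":0.1}]'
for a in "-.046 .02 25" "-.088 .012 25"; do python3 chk.py 3 .091 "(.0005,0,-.009)" 14.9 $a; done
```

```text
t: 25.9
position: [0.5855, -0.2313, 0.101]
ee_rot: [0.971, 0.076, 0.226, -0.018]
force: [0.6, 0.5, -2.1]
width: 0.03
gripper_force: 90.5
deck err now-goal mm [2.1 0.2 1.9]
  mm [-2.4  0.2  1.5] deg [-0.08 -0.15  0.1 ]
deck err now-goal mm [44.1  0.2  9.9]
  mm [-45.2   0.1   1.9] deg [-0.08 -0.15  0.1 ]
```

```bash
python3 -m pendant '[{"travel":[-0.01,0,0.0014],"delta_rot":[0,0,0],"fingers":0.1},{"travel":[-0.0115,0,0.0002],"delta_rot":[0,0,0],"fingers":0.1},{"travel":[-0.0115,0,0.0002],"delta_rot":[0,0,0],"fingers":0.1},{"travel":[-0.0115,0,0.0002],"delta_rot":[0,0,0],"fingers":0.1},{"travel":[0,0,0],"delta_rot":[0,0,0],"fingers":0.1},{"travel":[0,0,0],"delta_rot":[0,0,0],"fingers":0.1}]'
python3 chk.py 3 .091 "(.0005,0,-.009)" 14.9 -.088 .012 25; python3 - <<'E'
from plan import *
P=pose(r.get_obs()); rows(P,tool(3,.091,(.0005,0,-.009),-.095,.0075,0,14.9),4)
E
```

```text
t: 26.65
position: [0.5486, -0.2395, 0.0812]
ee_rot: [0.97, 0.074, 0.229, -0.017]
force: [5.6, 0.6, 4.8]
width: 0.0302
gripper_force: 91.4
deck err now-goal mm [ 2.4 -2.3  1.3]
  mm [-2.6 -2.3  0.8] deg [ 0.12 -0.49  0.01]
  mm [-1.6 -0.6  5.6] deg [ 0.03 -6.37 -0.  ]
  mm [-0.9 -0.6  5.7] deg [ 0.03 -6.37 -0.  ]
  mm [-0.3 -0.6  5.8] deg [ 0.03 -6.37 -0.  ]
  mm [ 0.4 -0.6  5.8] deg [ 0.03 -6.37 -0.  ]
```

```bash
python3 -m pendant '[{"travel":[-0.0018,-0.0005,0.0056],"delta_rot":[0,-6.35,0],"fingers":0.1},{"travel":[-0.0011,-0.0005,0.0057],"delta_rot":[0,-6.35,0],"fingers":0.1},{"travel":[-0.0005,-0.0005,0.0057],"delta_rot":[0,-6.35,0],"fingers":0.1},{"travel":[0.0002,-0.0005,0.0057],"delta_rot":[0,-6.35,0],"fingers":0.1},{"travel":[0,0,0],"delta_rot":[0,0,0],"fingers":0.1},{"travel":[0,0,0],"delta_rot":[0,0,0],"fingers":0.1}]'
python3 chk.py 3 .091 "(.0005,0,-.009)" 14.9 -.095 .0055 0; python3 look.py w14; python3 nub.py w14 .091 -.009 14.9; python3 seat.py w14 | tail -1
```

```text
t: 27.4
position: [0.5529, -0.2367, 0.0578]
ee_rot: [0.997, 0.076, 0.011, -0.0]
force: [7.9, 0.4, 2.0]
width: 0.0303
gripper_force: 91.4
deck err now-goal mm [ 0.1 -0.1  1.3]
  mm [ 0.2 -0.1  1.3] deg [ 0.08 -0.17 -0.02]
27.45 [ 0.55266242 -0.23671038  0.05771186] [179.93570856  -1.25251928   8.75616107]
nub tip px [322.0607 230.1081] body edge top px [321.9763 264.6503]
23.5:78 24.5:79 25.5:78 26.5:80 27.5:80 28.5:79 29.5:77 30.5:79 31.5:79 32.5:79 33.5:78 34.5:79 35.5:82 36.5:81 37.5:134 38.5:167 39.5:169 40.5:168 41.5:167 42.5:160 43.5:104 44.5:72 45.5:73 46.5:109 47.5:131 48.5:139 49.5:136 50.5:137 51.5:162 52.5:163 53.5:120 54.5:125
bay 3 nub end [(np.int64(-10), 167), (np.int64(-9), 162), (np.int64(-8), 115), (np.int64(-7), 75), (np.int64(-6), 71), (np.int64(-5), 96), (np.int64(-4), 133), (np.int64(-3), 134), (np.int64(-2), 137), (np.int64(-1), 134), (np.int64(0), 156), (np.int64(1), 167), (np.int64(2), 135)] flat end [(np.int64(-96), 165), (np.int64(-95), 168), (np.int64(-94), 168), (np.int64(-93), 165), (np.int64(-92), 150), (np.int64(-91), 122), (np.int64(-90), 104), (np.int64(-89), 100), (np.int64(-88), 99), (np.int64(-87), 100), (np.int64(-86), 100)]
```

```bash
python3 -m pendant '[{"travel":[0.001,0,0.001],"delta_rot":[0,0,0],"fingers":0.1},{"travel":[0.0005,0,0.0015],"delta_rot":[0,0,0],"fingers":0.1},{"travel":[0,0,0],"delta_rot":[0,0,0],"fingers":0.1}]'; python3 chk.py 3 .091 "(.0005,0,-.009)" 14.9 -.091 .0055 0
python3 -m pendant '[{"travel":[0,0,0],"delta_rot":[0,0,0],"fingers":0.4},{"travel":[0,0,0],"delta_rot":[0,0,0],"fingers":0.55},{"travel":[0,0,0],"delta_rot":[0,0,0],"fingers":0.55},{"travel":[0,0,-0.04],"delta_rot":[0,0,0],"fingers":0.55},{"travel":[0,0,-0.06],"delta_rot":[0,0,0],"fingers":0.55},{"travel":[0,0.02,-0.05],"delta_rot":[0,0,0],"fingers":0.55},{"travel":[0,0,0],"delta_rot":[0,0,0],"fingers":0.55},{"travel":[0,0,0],"delta_rot":[0,0,0],"fingers":0.55}]'; python3 look.py w15; python3 seat.py w15; python3 - <<'E'
import cv2; from plan import *
c=pickle.load(open("w15.pkl","rb")); s=cam("side")["img"][170:275,330:435]
u,v=proj(c,deck(CH,[-.03,0,.03])).astype(int); a=c["img"]; y0=max(0,v-90); x0=max(0,min(u-110,420))
A=cv2.resize(a[y0:y0+180,x0:x0+220],(660,540),interpolation=2); cv2.imwrite("pics/end.png",A[:,:,::-1])
E
```

```text
t: 27.82
position: [0.5527, -0.2369, 0.0573]
ee_rot: [0.997, 0.076, 0.01, 0.001]
force: [-6.4, 1.3, 27.4]
width: 0.0301
gripper_force: 94.3
deck err now-goal mm [-4.3 -0.4  0.9]
  mm [ 4.3 -0.4 -0.2] deg [ 0.17  0.01 -0.06]
t: 28.82
position: [0.551, -0.2563, 0.2022]
ee_rot: [0.997, 0.076, 0.006, -0.001]
force: [0.7, -0.7, -1.2]
width: 0.0467
gripper_force: 0.0
28.875 [ 0.55081921 -0.25592112  0.20165594] [-179.89384782   -0.69136397    8.77101185]
bay 1 nub end [(np.int64(-10), 207), (np.int64(-9), 226), (np.int64(-8), 229), (np.int64(-7), 228), (np.int64(-6), 221), (np.int64(-5), 188), (np.int64(-4), 122), (np.int64(-3), 91), (np.int64(-2), 104), (np.int64(-1), 111), (np.int64(0), 113), (np.int64(1), 134), (np.int64(2), 164)] flat end [(np.int64(-66), 144), (np.int64(-65), 145), (np.int64(-64), 155), (np.int64(-63), 176), (np.int64(-62), 193), (np.int64(-61), 200), (np.int64(-60), 202), (np.int64(-59), 199), (np.int64(-58), 182), (np.int64(-57), 149), (np.int64(-56), 128)]
bay 2 nub end [(np.int64(-10), 180), (np.int64(-9), 204), (np.int64(-8), 206), (np.int64(-7), 205), (np.int64(
[... 257 characters left out ...]
(-78), 113), (np.int64(-77), 162), (np.int64(-76), 192), (np.int64(-75), 200), (np.int64(-74), 200), (np.int64(-73), 191), (np.int64(-72), 169), (np.int64(-71), 143)]
bay 3 nub end [(np.int64(-10), 112), (np.int64(-9), 133), (np.int64(-8), 139), (np.int64(-7), 140), (np.int64(-6), 137), (np.int64(-5), 124), (np.int64(-4), 93), (np.int64(-3), 73), (np.int64(-2), 89), (np.int64(-1), 105), (np.int64(0), 111), (np.int64(1), 118), (np.int64(2), 120)] flat end [(np.int64(-96), 122), (np.int64(-95), 123), (np.int64(-94), 121), (np.int64(-93), 123), (np.int64(-92), 132), (np.int64(-91), 138), (np.int64(-90), 140), (np.int64(-89), 138), (np.int64(-88), 132), (np.int64(-87), 117), (np.int64(-86), 97)]
```

View pics/end.png

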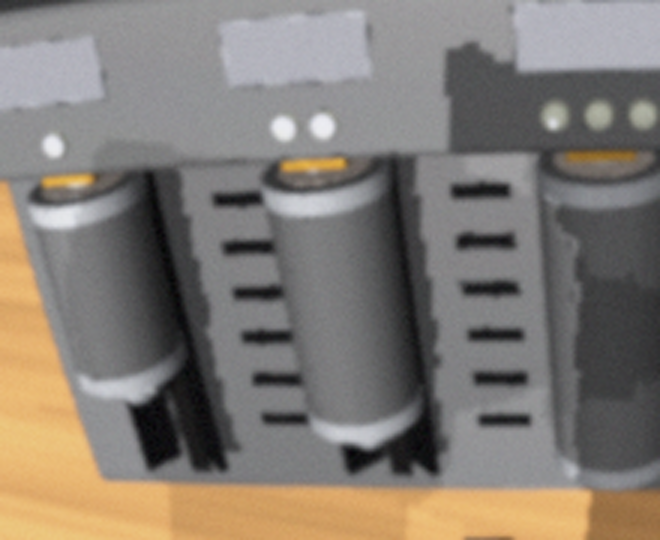

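All three cells lie in their bays with the nub on the brass: crop (65,182) for bay 1, (312,163) for bay 2 and (600,155) for bay 3. The gripper is clear of everything, so I hand the job in.

```bash
python3 -c "
from plant import r
print(r.finish_job())"
```

```text
the job is handed in; nothing more can be done
None
```

The short, middle and long cells went into bays 1, 2 and 3 in that order, the last pictures show all three seated with nubs on the contacts, and I handed the job in at about 29 s; no verdict was returned.

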